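# Lock up the weld-test plates

## Task

Put all the 100 x 50 mm weld-test plates lying on the bench into the low grey magazine, one to a slot and pushed fully home against the stop, and lock them in. The steel gate comb on the magazine is held by a small brass catch: free the catch first, then slide the gate open; when every plate is in, slide the gate shut and push the catch back so that it is locked again. Leave the other things on the bench where they are.

Things in the scene. Friction and masses are not known exactly. Their poses are not given: they have to be found in the camera images.
- magazine: low grey steel magazine fixed to the bench, 312 mm wide (its y; to y = +164 under the catch), 104 mm deep (its x). Origin on the bench, in the middle of the line of the four slot mouths, which face the robot; plates slide in along +x, resting on the bench (no floor). Roof top at z = 18 mm; roof over x = 0-62 and 84-104 mm, with a window between that shows a loaded plate
- slot1 (a point): mouth of the first slot, on the bench, at the start of its straight part (magazine x = 0, y = -108 mm). Each slot is 53 mm wide, 14 mm high, between walls 19 mm thick; the five walls are centred at y = -144, -72, 0, 72, 144 mm and begin with pointed noses (45 degree flanks, tips at x = -9.5 mm), which make a funnel
- slot2 (a point): mouth of the second slot, likewise, at magazine y = -36 mm
- slot3 (a point): mouth of the third slot, likewise, at magazine y = 36 mm
- slot4 (a point): mouth of the fourth slot, likewise, at magazine y = 108 mm
- stop (a point): middle of the face of the fixed back stop of all slots, at magazine x = 91 mm, z = 7 mm. A plate fully home touches the stop: its centre is then at magazine x = 41 mm and its near end at x = -9 mm, 3 mm behind the line of the gate's teeth, so that the pushing fingers must reach between the open teeth
- gate (a joint): steel gate comb that slides along the magazine's y on its roof, m: 0 shut, 0.028 fully open (to +y); stays where it is left, friction about 4 N. Its bar, 16 mm wide, lies at magazine x = 35 mm, z = 18-28 mm; four arms reach forward from it and end in teeth in front of the slots. It cannot open while the catch is locked, nor shut past a plate that is not home
- gate_tooth (a point): centre of the gate's tooth at the first slot. The four teeth, 72 mm apart in y, are 14 mm wide, and span magazine x = -22 to -12 mm, z = 3 to 28 mm. Shut, they stand at y = -100, -28, 44, 116 mm and bar the slots; fully open, at y = -72, 0, 72, 144 mm, in front of the walls
- gate_grip (a point): grip point of the gate's handle, an upright steel tab on the bar: 10 mm thick (y) x 24 mm (x), z = 28 to 58 mm; this point is on its centre line at z = 48 mm, at magazine x = 35 mm, y = 0 when shut. Moves with the gate
- catch (a joint): brass catch at the +y end of the gate's bar, sliding along the magazine's x, m: 0 locked (its 16 mm wide block stands in the way of the bar's end), 0.030 fully freed (to +x, away from the robot); the bar passes once it is beyond 0.017. Stays where it is left, friction about 3 N. The bar of an open gate blocks its way back
- catch_grip (a point): grip point of the catch's upright brass tab: 10 mm thick (x) x 20 mm (y), z = 28 to 58 mm; this point is on its centre line at z = 48 mm, at magazine x = 35 mm, y = 141.5 mm when locked. Moves with the catch
- plate1: loose steel weld-test plate, 100 (its x) x 50 (its y) x 10 mm (z), about 0.4 kg, with a dark weld bead, 1.5 mm high and for looks only, down the middle of its upper face; lies flat on the bench; origin at the centre of its underside. Fits a slot either end first. Absent in some starts
- plate2: loose steel weld-test plate, 100 (its x) x 50 (its y) x 10 mm (z), about 0.4 kg, with a dark weld bead, 1.5 mm high and for looks only, down the middle of its upper face; lies flat on the bench; origin at the centre of its underside. Fits a slot either end first. Absent in some starts
- plate3: loose steel weld-test plate, 100 (its x) x 50 (its y) x 10 mm (z), about 0.4 kg, with a dark weld bead, 1.5 mm high and for looks only, down the middle of its upper face; lies flat on the bench; origin at the centre of its underside. Fits a slot either end first. Absent in some starts
- plate4: loose steel weld-test plate, 100 (its x) x 50 (its y) x 10 mm (z), about 0.4 kg, with a dark weld bead, 1.5 mm high and for looks only, down the middle of its upper face; lies flat on the bench; origin at the centre of its underside. Fits a slot either end first. Absent in some starts
- hammer: hand hammer lying on the bench, to be left alone
- brush: brush lying behind the magazine, to be left alone
- offcut: square steel offcut 80 x 80 x 12 mm lying on the bench, too wide for the slots, to be left alone; origin at the centre of its underside
- spray_can: grey can, 60 mm wide, 120 mm tall, standing on the bench, to be left alone
Not all that is in view belongs to the job. Leave any blue or orange look-alike of the plate3 alone.

How it is judged:
By the outcome, as a careful person would: the job done as asked, in the order asked, and still so for the second after the job is handed in, with the robot touching nothing.
Of plate1, plate2, plate3, plate4 only 3 to 4 are there at a start; the rules pass over those that are not, and their reading is None.
At some moment in a run one of plate1, plate2, plate3, plate4 may be knocked a few centimetres aside while the robot is not near it.
Once in a run the grip may slacken for a moment while it holds something.
It also fails if it takes over 210 s, if anything falls off the work surface, if the arm or the gripper's body presses on something with over 40 N, if the wrist force passes 120 N, or if a joint passes its speed limit or range.

## Robot

A 6-joint arm with a two-finger parallel gripper is mounted at the origin on the work surface. World frame = base frame: x ahead of the robot, y to its left, z up, the work surface at z = 0. Lengths are in m, angles in rad, forces in N, time in s.
With the tool pointing down it reaches from about 0.25 to 0.775 m from the base axis. Payload 8.9 kg.
Tool frame: the origin (TCP) lies at the very end of the fingers, on their centre line; the grasp point (between the pads) lies 19 mm behind it; z points along the fingers, y is the line along which they close (so a half turn about z gives the same grasp; the last joint's range is limited). The gripper opens to 85 mm and grips with 20 to 120 N. Pads are 22 mm wide; open, the fingers measure 114 mm over their backs; the gripper's body (76 mm by 85 mm) begins 54 mm behind the grasp point. The pads swing forward as they close: fully open they stand 13 mm farther back than shut.
Start: joints at [-1.268, 0.291, -0.153, 1.127, 0, 1.431], TCP at [0.224, -0.475, 0.231] pointing down, gripper open.
Joint ranges: [-2.52, 2.52], [-0.91, 1.74], [-1.3, 1.37], [-1.96, 2.02], [-1.52, 1.47], [-3.14, 3.14]. Speed limits (rad/s): [2.22, 2.22, 2.79, 3.14, 3.14, 3.14].

## Interface

Orientations are given as a unit quaternion [w, x, y, z].
In Python, from bench import read_state, grab_frame, sign_off, regions_of, spot_point gives the robot as it stands.
- The arm moves only by the tool servo_tool, never from a script. Its argument "steps" is a list of rows, each a list of 3 entries, a list of its own where there are three numbers: the shift along the tool's x, y, z as a fraction of full scale, then the turn, a rotation vector about the tool's x, y, z as a fraction of full scale, then the opening, from -1 (shut) to 1 (fully open). In form: [[[dx, dy, dz], [wx, wy, wz], claw], ...]. A call has 1 to 20 rows; each row is the pose to reach, as a shift and turn from the pose commanded when the call began, along the tool's axes at that moment; what a row does not reach only later rows make up. Full scale, the value 1, is 0.2 m for a shift and pi/2 rad for a turn. A row lasts 1/10 s, in which the tool goes at most 50 mm and 8.59 degrees, less where a joint would pass 70% of its speed; a pose out of reach is approached as far as the arm can. A call with a number of a shift or a turn outside -1 to 1 is refused whole. A call with a gripper value outside its range is refused whole. The fingers move at their own pace and stop on an object; the grip force is fixed at half the most. Time passes only in rows, so rows that repeat a pose let the fingers close. It gives the time, the measured TCP pose, the force, the opening and the grip force at its end, in the units of the state.
- read_state(): the state, without advancing time (a new reading comes with each control period).
- grab_frame(name): name is "scene" or "top"; returns a dict with "img" (420x560x3 uint8, red, green, blue), "range_z" (420x560 float32, m along the optical axis (not along the pixel's ray), 0 where there is no reading), "mtx" (3x3 intrinsics, pixels), "k1" (the pictures are not rectified: a ray, as slopes to the right and down, at radius r is drawn at 1 + k1 r^2 times it, then the intrinsics apply), "camera_from_world" (4x4, takes a point from world to camera coordinates). Camera axes: x right, y up, looking along -z (the intrinsics and any distortion apply to the point x, -y, -z); pixel columns grow to the right and rows downward; lengths in m; the calibration is good to about 2 mm. A picture is of the moment at which its call begins.
- sign_off(): hands the job in; it is judged then, once.
Trained networks look in a picture, given as the dict that the camera call returned (one of the last four; its "shot" number tells which), for a name from the list of things; names that differ only in an ending like _2 or _b are one class to them, and where a whole thing is asked for, a point or a joint stands for the part that bears it (a point fixed in the world has none). Each returns a list of dicts, best first, with "conf" (0 to 1); they miss things now and then, are a little off and sometimes report something else, mostly with a low value. They report only what shows in the picture. A call takes as long as a camera call. They do not tell look-alikes from the thing itself.
- regions_of(picture, target): "pixels" (420x560 bool, what is visible of it) and "rect" ([left, top, right, bottom] in pixels, round what is visible of it).
- spot_point(picture, target): "location" ([column, row] in pixels: a listed point, or the origin of a listed thing).
The state is a dict: "time_s": time; "joints": joint angles; "joint_vel": joint speeds; "effort": joint torques, N m; "tcp_pos": TCP position; "tcp_rot": TCP orientation; "force": force on the tool from outside, world axes, zero at the start; "ft_torque": the same for the moment, N m; "gripper_width": opening from 0.0 (shut) to 1.0 (fully open); "grip_force": force on a finger pad.
Only numpy, scipy, OpenCV 4.12 (cv2) and the standard library are available. Lean on these libraries where they do the work, as an engineer would, in place of code of your own. Each camera call takes 0.05 s, during which the arm holds its last target. There are 200 camera calls.

## Working session

There is one attempt and no reset: what is moved stays moved. The work goes in short steps, Python scripts to look and compute and a tool call to move; the robot and the scene stay as the last step left them, time stands still between calls to the robot, and variables do not carry over. Pictures are saved under pics/ and viewed, at most 14 in all, crops included, and the job is handed in when it is done.

Besides the shell and the picture viewer there is one more tool, called after "Emit:" by a JSON object that holds its "method" and its "body", one argument or row to a line. servo_tool: Moves the arm, as the interface text tells. Shift numbers are shares of 0.2 m and turn numbers shares of pi/2 rad, none past 1 either way. Its arguments: {"type":"object","properties":{"steps":{"type":"array","items":{"type":"array"}}},"required":["steps"]}

```bash
ls; mkdir -p pics
cat > h.py <<'E'
import numpy as np, cv2
from bench import *
from scipy.spatial.transform import Rotation as R
def world(f,uv,z=None):
    """pixels -> world; on plane z or by depth"""
    uv=np.atleast_2d(np.asarray(uv,float)); K=np.array(f["mtx"]); T=np.linalg.inv(np.array(f["camera_from_world"]))
    d=(uv-K[:2,2])/[K[0,0],K[1,1]]; s=d.copy()
    for _ in range(20): s=d/(1+f["k1"]*(s**2).sum(1,keepdims=True))
    ray=np.c_[s[:,0],-s[:,1],-np.ones(len(s))]
    if z is None:
        p=np.round(uv).astype(int); dep=f["range_z"][p[:,1],p[:,0]]
        return (ray*dep[:,None])@T[:3,:3].T+T[:3,3]
    w=ray@T[:3,:3].T; t=(z-T[2,3])/w[:,2]
    return w*t[:,None]+T[:3,3]
def px(f,P):
    P=np.atleast_2d(P); T=np.array(f["camera_from_world"]); c=P@T[:3,:3].T+T[:3,3]
    s=np.c_[c[:,0]/-c[:,2],-c[:,1]/-c[:,2]]; s=s*(1+f["k1"]*(s**2).sum(1,keepdims=True))
    K=np.array(f["mtx"]); return s*[K[0,0],K[1,1]]+K[:2,2]
def save(f,n,crop=None,k=1):
    im=f["img"][...,::-1]
    if crop: l,t,r,b=crop; im=im[t:b,l:r]
    cv2.imwrite("pics/"+n+".png",cv2.resize(im,None,fx=k,fy=k,interpolation=cv2.INTER_CUBIC))
E
python3 - <<'E'
from h import *
for n in ("scene","top"):
    f=grab_frame(n); save(f,n+"0",k=1.4)
    print(n,f["k1"],np.round(np.linalg.inv(f["camera_from_world"]),3).tolist())
    for t in ["slot1","slot2","slot3","slot4","stop","gate_grip","catch_grip","gate_tooth","magazine"]:
        print(t,[(np.round(r["location"],1).tolist(),round(r["conf"],2),np.round(world(f,r["location"])[0],3).tolist()) for r in spot_point(f,t)[:3]])
    for t in ["plate1","offcut","hammer","spray_can"]:
        print(t,[(np.round(r["location"],1).tolist(),round(r["conf"],2),np.round(world(f,r["location"])[0],3).tolist()) for r in spot_point(f,t)[:7]])
print(read_state())
E
```

```text
pics
scene -0.16180788262393608 [[-0.394, -0.682, 0.616, 1.437], [0.919, -0.283, 0.275, 0.416], [-0.014, 0.675, 0.738, 1.152], [0.0, 0.0, 0.0, 1.0]]
slot1 [([289.2, 250.6], 0.92, [0.606, 0.09, 0.029]), ([311.0, 254.6], 0.86, [0.595, 0.155, 0.029]), ([243.2, 238.1], 0.68, [0.613, -0.057, 0.027])]
slot2 [([289.2, 250.6], 0.92, [0.606, 0.09, 0.029]), ([311.0, 254.6], 0.86, [0.595, 0.155, 0.029]), ([243.2, 238.1], 0.68, [0.613, -0.057, 0.027])]
slot3 [([289.2, 250.6], 0.92, [0.606, 0.09, 0.029]), ([311.0, 254.6], 0.86, [0.595, 0.155, 0.029]), ([243.2, 238.1], 0.68, [0.613, -0.057, 0.027])]
slot4 [([289.2, 250.6], 0.92, [0.606, 0.09, 0.029]), ([311.0, 254.6], 0.86, [0.595, 0.155, 0.029]), ([243.2, 238.1], 0.68, [0.613, -0.057, 0.027])]
stop [([268.8, 270.3], 0.64, [0.685, 0.059, 0.015]), ([213.7, 280.8], 0.18, [0.784, -0.068, 0.021])]
gate_grip [([274.0, 251.2], 0.57, [0.627, 0.051, 0.031])]
catch_grip [([322.8, 254.1], 0.61, [0.602, 0.192, 0.057])]
gate_tooth [([246.8, 231.2], 0.81, [0.585, -0.058, 0.029]), ([206.8, 188.5], 0.52, [0.449, -0.274, 0.009])]
magazine [([276.5, 244.8], 0.57, 
[... 2029 characters left out ...]
]
{'time_s': 1.4, 'joints': array([-1.26830860e+00,  2.90694714e-01, -1.53396697e-01,  1.12667603e+00,
       -3.93852733e-06,  1.43149621e+00]), 'joint_vel': array([-0.0002558 ,  0.00130222, -0.00143151, -0.0008426 ,  0.00029358,
        0.00013361]), 'effort': array([ 1.58453399e-04, -5.37025344e+01,  3.31641376e+01,  1.90975290e-03,
       -5.70389875e-05, -6.38596376e-06]), 'tcp_pos': array([ 0.22447271, -0.47460389,  0.23130909]), 'tcp_rot': array([ 1.45560800e-05,  9.75701979e-01,  2.19101912e-01, -7.85508456e-07]), 'force': array([-0.46584125, -0.61247192,  0.20843443]), 'ft_torque': array([ 0.02846467, -0.00618578,  0.03878654]), 'grip_force': 0.0, 'gripper_width': 0.999256353910504}
```

View pics/top0.png

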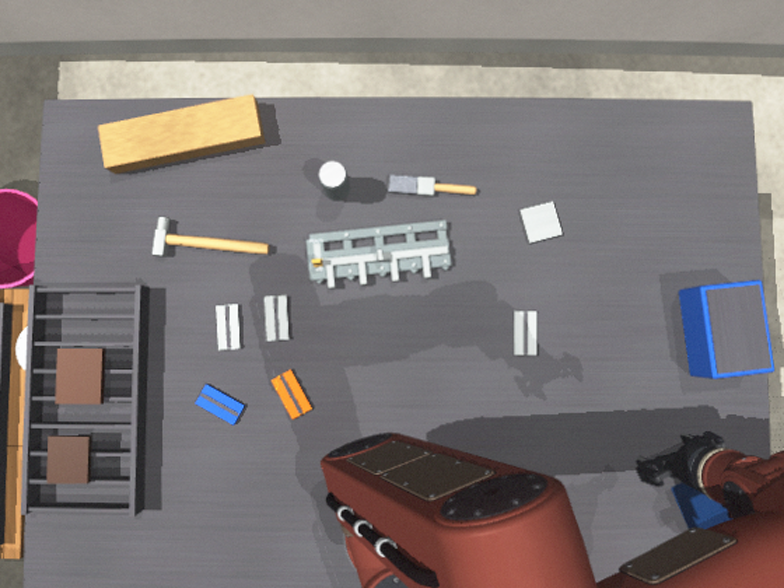

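View pics/scene0.png

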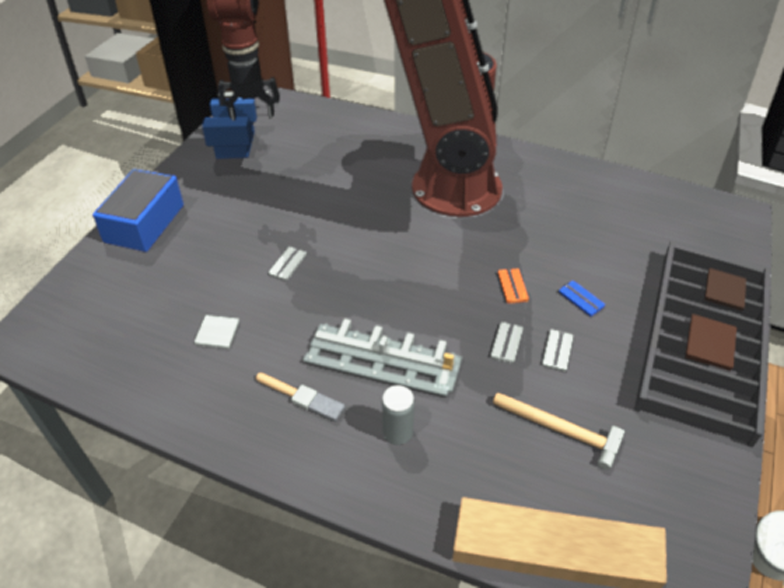

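Three grey plates are visible, at display pixels (228,326), (277,318) and (525,333) in the top view. The look-alikes, blue at (220,403) and orange at (291,394), are excluded by colour. The magazine is centred near (378,250). Next I measure the magazine and plates.

```bash
cat >> h.py <<'E'
def box(x0,x1,y0,y1,z0,z1): return np.array([[x,y,z] for x in(x0,x1) for y in(y0,y1) for z in(z0,z1)])/1000.
def magmodel(gate=0,catch=0):
    B=[box(0,62,-153,153,14,18),box(84,104,-153,153,0,18)]
    for y in(-144,-72,0,72,144):
        B.append(box(0,104,y-9.5,y+9.5,0,18)); B.append(np.array([[0,y-9.5,z] for z in(0,18)]+[[0,y+9.5,z] for z in(0,18)]+[[-9.5,y,z] for z in(0,18)])/1000.)
    g=gate*1000; c=catch*1000
    for y in(-100,-28,44,116): B+= [box(-22,-12,y+g-7,y+g+7,3,28),box(-22,35,y+g-5,y+g+5,20,28)]
    B+=[box(27,43,-110+g,130+g,18,28),box(23,47,g-5,g+5,28,58),box(27+c,43+c,133,150,18,28),box(30+c,40+c,131.5,151.5,28,58),box(20,80,150,164,0,18)]
    return B
def M(p): 
    c,s=np.cos(p[2]),np.sin(p[2]); return np.array([[c,-s,0],[s,c,0],[0,0,1]]),np.array([p[0],p[1],0])
def m2w(p,q): A,t=M(p); return np.atleast_2d(q)@A.T+t
def sil(f,boxes,p,k=4):
    im=np.zeros((420*k,560*k),np.uint8)
    for b in boxes:
        u=((px(f,m2w(p,b))+.5)*k).astype(np.int32); cv2.fillConvexPoly(im,cv2.convexHull(u),255)
    return cv2.resize(im,(560,420),interpolation=cv2.INTER_AREA)/255.
def fitmask(fs,masks,boxes,p0):
    from scipy.optimize import minimize
    Ms=[cv2.GaussianBlur(m.astype(np.float32),(0,0),1) for m in masks]
    c=lambda p:sum(((cv2.GaussianBlur(sil(f,boxes,p),(0,0),1)-m)**2).sum() for f,m in zip(fs,Ms))
    r=minimize(c,p0,method="Nelder-Mead",options=dict(initial_simplex=np.array([p0,p0+[.008,0,0],p0+[0,.008,0],p0+[0,0,.08]]),xatol=1e-4,fatol=.05))
    return r.x,r.fun
PL=[box(-50,50,-25,25,0,10)]
def plates(fs,th0=None):
    """grey plates: fit per camera"""
    out=[]
    for f in fs:
        for r in regions_of(f,"plate1"):
            m=r["pixels"]
            if m.sum()<60 or r["conf"]<.15: continue
            col=np.median(f["img"][m],0)
            ys,xs=np.nonzero(m); w=world(f,np.c_[xs,ys],.01)
            (cx,cy),(a,b),an=cv2.minAreaRect((w[:,:2]*1000).astype(np.float32))
            th=np.radians(an if a>b else an+90)
            p,c=fitmask([f],[m],PL,np.array([cx/1000,cy/1000,th]))
            p[2]=(p[2]+np.pi/2)%np.pi-np.pi/2
            out.append((round(r["conf"],2),col.astype(int).tolist(),np.round(p,4).tolist(),round(c,1),int(m.sum()),np.round([max(a,b),min(a,b)]).tolist()))
    return out
E
python3 - <<'E'
from h import *
fs=[grab_frame(n) for n in("top","scene")]
ms=[]
for f in fs:
    rs=regions_of(f,"magazine"); print([(round(r["conf"],2),r["rect"],int(r["pixels"].sum())) for r in rs]); ms.append(rs[0]["pixels"])
p0=np.array([.575,.043,.1])
for a in ([0],[1],[0,1]): print(a,fitmask([fs[i] for i in a],[ms[i] for i in a],magmodel(),p0))
p,_=fitmask(fs,ms,magmodel(),p0)
for f,n in zip(fs,"ts"):
    pt=px(f,m2w(p,np.array([[0,-108,0],[0,-36,0],[0,36,0],[0,108,0],[35,0,48],[35,141.5,48],[104,-153,18],[104,153,18]])/1000)); print(n,np.round(pt,1).tolist())
    m=sil(f,magmodel(),p)>.5; e=cv2.morphologyEx(m.astype(np.uint8),cv2.MORPH_GRADIENT,np.ones((2,2),np.uint8))
    im=f["img"].copy(); k=6
    x,y=np.round(px(f,m2w(p,np.array([[.04,0,0]])))[0]).astype(int)
    im=cv2.resize(im[y-40:y+40,x-65:x+65,::-1],None,fx=k,fy=k,interpolation=cv2.INTER_CUBIC)
    for q in magmodel():
        u=((px(f,m2w(p,q))-[x-65,y-40]+.5)*k).astype(np.int32); cv2.polylines(im,[cv2.convexHull(u)],True,(0,0,255),1)
    cv2.imwrite(f"pics/mag_{n}.png",im)
for o in plates(fs): print(o)
E
```

```text
[(0.83, [219.3, 159.8, 323.1, 206.9], 3041), (0.23, [230.9, 177.3, 322.1, 204.2], 873)]
[(0.96, [216.3, 227.2, 331.5, 284.8], 3233)]
[0] (array([0.58084   , 0.03999748, 0.10165301]), np.float64(59.475268317194185))
[1] (array([0.58142727, 0.04031949, 0.11326573]), np.float64(84.90009393216494))
[0, 1] (array([0.58092367, 0.03994964, 0.10815936]), np.float64(150.51767029790437))
t [[306.6, 191.6], [284.3, 194.0], [261.9, 196.4], [239.5, 198.8], [271.8, 182.2], [226.2, 187.1], [317.3, 157.1], [221.6, 167.3]]
s [[243.5, 238.0], [265.6, 243.1], [288.2, 248.3], [311.2, 253.5], [273.2, 244.3], [320.2, 255.0], [217.1, 256.6], [317.9, 280.8]]
(0.98, [72, 142, 250], [0.286, 0.4053, 1.0901], np.float64(1.9), 528, [101.0, 52.0])
(0.9, [252, 163, 55], [0.3094, 0.2435, 0.5206], np.float64(5.4), 500, [100.0, 50.0])
(0.82, [222, 227, 224], [0.4795, 0.2783, 0.0758], np.float64(7.3), 544, [98.0, 57.0])
(0.72, [244, 246, 245], [0.4594, 0.3893, 0.0657], np.float64(7.4), 501, [96.0, 53.0])
(0.62, [217, 221, 219], [0.445, -0.2814, -0.031], np.float64(6.7), 498, [99.0, 51.0])
(0.95, [209, 216, 209], [0.4792, 0.2783, 0.0274], np.float64(7.0), 437, [105.0, 54.0])
(0.82, [234, 239, 234], [0.4576, 0.3877, 0.0748], np.float64(4.1), 446, [109.0, 51.0])
(0.81, [70, 123, 226], [0.2861, 0.4029, 1.074], np.float64(3.6), 397, [107.0, 58.0])
(0.66, [198, 205, 198], [0.4458, -0.2835, -0.0302], np.float64(1.2), 372, [110.0, 59.0])
(0.64, [247, 146, 85], [0.3079, 0.2417, 0.539], np.float64(3.7), 408, [110.0, 59.0])
```

View pics/mag_t.png

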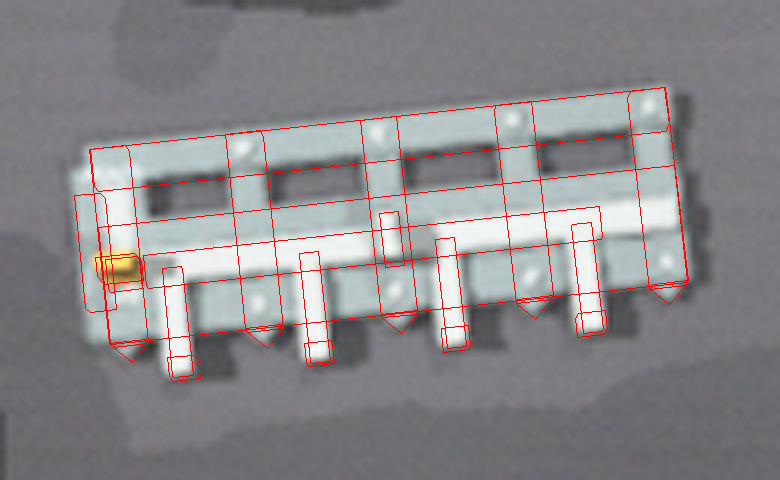

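View pics/mag_s.png

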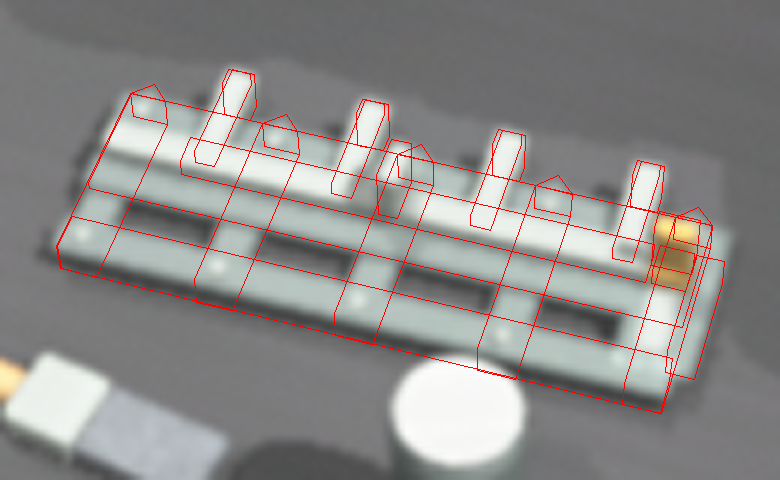

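The overlay fits within about 2 mm. The magazine is at (0.581, 0.040) with yaw about 0.107, and the slots, teeth and brass catch all line up with it. Next I plan the approach to the catch.

```bash
cat >> h.py <<'E'
P=np.array([.581,.040,.107])
def yawnow(s=None):
    w,x,y,z=(s or read_state())["tcp_rot"]; return 2*np.arctan2(y,x)
def plan(*targets,start=None):
    """targets: (x,y,z,yaw); each a separate call: prints tool fractions"""
    s=read_state(); a=R.from_quat(np.roll(s["tcp_rot"],-1)); t=np.array(s["tcp_pos"])
    for q in targets:
        b=R.from_quat([np.cos(q[3]/2),np.sin(q[3]/2),0,0]); d=a.inv().apply(np.array(q[:3])-t)/.2; v=(a.inv()*b).as_rotvec()/(np.pi/2)
        print("shift",np.round(d,3).tolist(),"turn",np.round(v,3).tolist(),"rows>=",int(np.ceil(max(np.linalg.norm(d)*4,np.linalg.norm(v)*90/8.59))))
        a,t=b,np.array(q[:3])
def mw(x,y,z,dyaw=0): return (*(m2w(P,np.array([[x,y,0]])/1000)[0,:2]),z/1000,P[2]+dyaw)
def where():
    s=read_state(); A,t=M(P); q=A.T@(np.array(s["tcp_pos"])-t)*1000
    print("t",round(s["time_s"],2),"mag",np.round(q,1),"yaw-mag",round((yawnow(s)-P[2])%(2*np.pi),4),"F(mag)",np.round(A.T@s["force"],1),"w",round(s["gripper_width"],3),"g",s["grip_force"],"j",np.round(s["joints"],2))
E
python3 - <<'E'
from h import *
c=mw(35,141.5,150,np.pi/2)
s=np.array([.2245,-.4746]); d=np.array(c[:2])-s
plan((*(s+d*.27),.22,c[3]),(*(s+d*.52),.2,c[3]),(*(s+d*.77),.18,c[3]),c)
E
```

```text
shift [0.84, -0.587, 0.057] turn [0.0, 0.0, -0.787] rows>= 9
shift [0.769, 0.556, 0.1] turn [0.0, 0.0, 0.0] rows>= 4
shift [0.769, 0.556, 0.1] turn [0.0, 0.0, 0.0] rows>= 4
shift [0.707, 0.511, 0.15] turn [0.0, 0.0, 0.0] rows>= 4
```

Emit:
{"method": "servo_tool", "body": {
  "steps": [
    [[0.84,-0.587,0.057],[0,0,-0.787],1],
    [[0.84,-0.587,0.057],[0,0,-0.787],1],
    [[0.84,-0.587,0.057],[0,0,-0.787],1],
    [[0.84,-0.587,0.057],[0,0,-0.787],1],
    [[0.84,-0.587,0.057],[0,0,-0.787],1],
    [[0.84,-0.587,0.057],[0,0,-0.787],1],
    [[0.84,-0.587,0.057],[0,0,-0.787],1],
    [[0.84,-0.587,0.057],[0,0,-0.787],1],
    [[0.84,-0.587,0.057],[0,0,-0.787],1],
    [[0.84,-0.587,0.057],[0,0,-0.787],1],
    [[0.84,-0.587,0.057],[0,0,-0.787],1]
  ]
}}

```text
time_s: 2.8
tcp_pos: [0.3261, -0.2966, 0.22]
tcp_rot: [0.0, 0.669, 0.743, -0.0]
force: [0.0, 0.0, -0.1]
gripper_width: 0.997
grip_force: 0.0
```

Emit:
{"method": "servo_tool", "body": {
  "steps": [
    [[0.769,0.556,0.1],[0,0,0],0],
    [[0.769,0.556,0.1],[0,0,0],0],
    [[0.769,0.556,0.1],[0,0,0],0],
    [[0.769,0.556,0.1],[0,0,0],0],
    [[0.769,0.556,0.1],[0,0,0],0],
    [[0.769,0.556,0.1],[0,0,0],0]
  ]
}}

```text
time_s: 3.4
tcp_pos: [0.4205, -0.1311, 0.1998]
tcp_rot: [-0.0, 0.668, 0.745, -0.0]
force: [-0.6, -1.4, 0.6]
gripper_width: 0.499
grip_force: 0.0
```

Emit:
{"method": "servo_tool", "body": {
  "steps": [
    [[0.769,0.556,0.1],[0,0,0],0],
    [[0.769,0.556,0.1],[0,0,0],0],
    [[0.769,0.556,0.1],[0,0,0],0],
    [[0.769,0.556,0.1],[0,0,0],0],
    [[0.769,0.556,0.1],[0,0,0],0],
    [[0.769,0.556,0.1],[0,0,0],0]
  ]
}}

```text
time_s: 4.0
tcp_pos: [0.5143, 0.0323, 0.1797]
tcp_rot: [-0.0, 0.668, 0.744, -0.0]
force: [0.2, -0.5, -0.2]
gripper_width: 0.496
grip_force: 0.0
```

Emit:
{"method": "servo_tool", "body": {
  "steps": [
    [[0.707,0.511,0.15],[0,0,0],0],
    [[0.707,0.511,0.15],[0,0,0],0],
    [[0.707,0.511,0.15],[0,0,0],0],
    [[0.707,0.511,0.15],[0,0,0],0],
    [[0.707,0.511,0.15],[0,0,0],0],
    [[0.707,0.511,0.15],[0,0,0],0],
    [[0.707,0.511,0.15],[0,0,0],0]
  ]
}}

```text
time_s: 4.7
tcp_pos: [0.6007, 0.1823, 0.1503]
tcp_rot: [0.0, 0.669, 0.743, -0.0]
force: [-0.7, -0.3, 0.2]
gripper_width: 0.504
grip_force: 0.0
```

Run:
```python
from h import *
where(); plan(mw(35,141.5,150,np.pi/2),mw(35,141.5,36,np.pi/2))
```

```text
t 4.7 mag [ 34.7 139.4 150.3] yaw-mag 1.5686 F(mag) [-0.7 -0.2  0.2] w 0.504 g 0.0 j [ 0.18  0.54  0.01  1.04 -0.    1.64]
shift [0.01, 0.001, 0.002] turn [-0.0, 0.0, -0.001] rows>= 1
shift [0.0, 0.0, 0.57] turn [0.0, 0.0, 0.0] rows>= 3
```

Emit:
{"method": "servo_tool", "body": {
  "steps": [
    [[0.008,0,0.25],[0,0,0],0],
    [[0.008,0,0.4],[0,0,0],0],
    [[0.008,0,0.5],[0,0,0],0],
    [[0.008,0,0.57],[0,0,0],0],
    [[0.008,0,0.57],[0,0,0],0],
    [[0.008,0,0.57],[0,0,0],0],
    [[0.008,0,0.57],[0,0,0],-1],
    [[0.008,0,0.57],[0,0,0],-1],
    [[0.008,0,0.57],[0,0,0],-1],
    [[0.008,0,0.57],[0,0,0],-1],
    [[0.008,0,0.57],[0,0,0],-1],
    [[0.008,0,0.57],[0,0,0],-1]
  ]
}}

```text
time_s: 5.9
tcp_pos: [0.6015, 0.1863, 0.0371]
tcp_rot: [0.001, 0.668, 0.744, 0.001]
force: [-0.6, -0.8, 7.0]
gripper_width: 0.102
grip_force: 60.1
```

Run:
```python
from h import *
where()
```

```text
t 5.9 mag [ 36.  143.2  37.1] yaw-mag 1.571 F(mag) [-0.7 -0.7  7. ] w 0.102 g 60.11065900325775 j [ 0.18  0.64 -0.13  0.8  -0.    1.65]
```

Emit:
{"method": "servo_tool", "body": {
  "steps": [
    [[0,0.03,-0.005],[0,0,0],-1],
    [[0,0.06,-0.005],[0,0,0],-1],
    [[0,0.09,-0.005],[0,0,0],-1],
    [[0,0.12,-0.005],[0,0,0],-1],
    [[0,0.14,-0.005],[0,0,0],-1],
    [[0,0.14,-0.005],[0,0,0],-1],
    [[0,0.14,-0.005],[0,0,0],-1]
  ]
}}

```text
time_s: 6.6
tcp_pos: [0.6299, 0.1892, 0.0372]
tcp_rot: [0.001, 0.668, 0.744, 0.001]
force: [2.8, -1.3, 2.6]
gripper_width: 0.105
grip_force: 59.7
```

Run:
```python
from h import *
where()
```

```text
t 6.6 mag [ 64.6 143.2  37.2] yaw-mag 1.5709 F(mag) [ 2.7 -1.6  2.6] w 0.105 g 59.69047486782074 j [ 0.18  0.69 -0.03  0.84 -0.    1.64]
```

Emit:
{"method": "servo_tool", "body": {
  "steps": [
    [[0,0.14,-0.005],[0,0,0],0],
    [[0,0.14,-0.005],[0,0,0],0],
    [[0,0.14,-0.005],[0,0,0],0],
    [[0,0.14,-0.2],[0,0,0],0],
    [[0,0.14,-0.35],[0,0,0],0],
    [[0,0.14,-0.4],[0,0,0],0],
    [[0,0.14,-0.4],[0,0,0],0]
  ]
}}

```text
time_s: 7.3
tcp_pos: [0.6576, 0.1924, 0.1184]
tcp_rot: [0.001, 0.668, 0.744, 0.001]
force: [0.3, 0.3, -0.8]
gripper_width: 0.502
grip_force: 0.0
```

Run:
```python
from h import *
where(); plan(mw(36,0,110,np.pi),mw(36,0,36,np.pi))
```

```text
t 7.3 mag [ 92.4 143.4 118.4] yaw-mag 1.5712 F(mag) [ 0.3  0.3 -0.8] w 0.502 g 0.0 j [0.18 0.67 0.15 1.05 0.   1.64]
shift [-0.717, -0.282, 0.041] turn [0.002, 0.001, -1.0] rows>= 11
shift [0.0, 0.0, 0.37] turn [0.0, 0.0, 0.0] rows>= 2
```

Emit:
{"method": "servo_tool", "body": {
  "steps": [
    [[-0.717,-0.282,0.041],[0,0,-0.999],0],
    [[-0.717,-0.282,0.041],[0,0,-0.999],0],
    [[-0.717,-0.282,0.041],[0,0,-0.999],0],
    [[-0.717,-0.282,0.041],[0,0,-0.999],0],
    [[-0.717,-0.282,0.041],[0,0,-0.999],0],
    [[-0.717,-0.282,0.041],[0,0,-0.999],0],
    [[-0.717,-0.282,0.041],[0,0,-0.999],0],
    [[-0.717,-0.282,0.041],[0,0,-0.999],0],
    [[-0.717,-0.282,0.041],[0,0,-0.999],0],
    [[-0.717,-0.282,0.041],[0,0,-0.999],0],
    [[-0.717,-0.282,0.041],[0,0,-0.999],0],
    [[-0.717,-0.282,0.041],[0,0,-0.999],0],
    [[-0.717,-0.282,0.041],[0,0,-0.999],0]
  ]
}}

```text
time_s: 8.6
tcp_pos: [0.615, 0.0435, 0.1075]
tcp_rot: [-0.001, -0.052, 0.999, 0.0]
force: [-0.8, 0.1, 0.4]
gripper_width: 0.497
grip_force: 0.0
```

Run:
```python
from h import *
where(); plan(mw(36,0,36,np.pi))
```

```text
t 8.6 mag [ 3.410e+01 -1.000e-01  1.075e+02] yaw-mag 3.1378 F(mag) [-0.8  0.2  0.4] w 0.497 g 0.0 j [-0.05  0.55 -0.08  0.94  0.   -0.15]
shift [-0.01, 0.001, 0.358] turn [0.0, -0.001, -0.002] rows>= 2
```

Emit:
{"method": "servo_tool", "body": {
  "steps": [
    [[-0.008,0,0.18],[0,0,0],0],
    [[-0.008,0,0.28],[0,0,0],0],
    [[-0.008,0,0.35],[0,0,0],0],
    [[-0.008,0,0.35],[0,0,0],0],
    [[-0.008,0,0.35],[0,0,0],0],
    [[-0.008,0,0.35],[0,0,0],-1],
    [[-0.008,0,0.35],[0,0,0],-1],
    [[-0.008,0,0.35],[0,0,0],-1],
    [[-0.008,0,0.35],[0,0,0],-1],
    [[-0.008,0,0.35],[0,0,0],-1],
    [[-0.008,0,0.35],[0,0,0],-1]
  ]
}}

```text
time_s: 9.7
tcp_pos: [0.6179, 0.0447, 0.04]
tcp_rot: [0.001, -0.053, 0.999, 0.001]
force: [-1.3, 4.6, 5.1]
gripper_width: 0.1
grip_force: 58.9
```

Run:
```python
from h import *
where()
```

```text
t 9.7 mag [37.2  0.8 40. ] yaw-mag 3.1409 F(mag) [-0.8  4.8  5.1] w 0.1 g 58.946510553359985 j [-0.05  0.62 -0.15  0.79  0.   -0.15]
```

Emit:
{"method": "servo_tool", "body": {
  "steps": [
    [[0,0.03,0],[0,0,0],-1],
    [[0,0.06,0],[0,0,0],-1],
    [[0,0.09,0],[0,0,0],-1],
    [[0,0.12,0],[0,0,0],-1],
    [[0,0.145,0],[0,0,0],-1],
    [[0,0.147,0],[0,0,0],-1],
    [[0,0.147,0],[0,0,0],-1],
    [[0,0.147,0],[0,0,0],-1]
  ]
}}

```text
time_s: 10.5
tcp_pos: [0.615, 0.0726, 0.04]
tcp_rot: [0.001, -0.053, 0.999, -0.001]
force: [-0.9, -2.4, 5.6]
gripper_width: 0.105
grip_force: 59.3
```

Run:
```python
from h import *
where()
```

```text
t 10.5 mag [37.3 28.8 40. ] yaw-mag 3.1399 F(mag) [-1.1 -2.3  5.6] w 0.105 g 59.327993988990784 j [ 0.    0.62 -0.16  0.79 -0.   -0.11]
```

Emit:
{"method": "servo_tool", "body": {
  "steps": [
    [[0,0,0],[0,0,0],0],
    [[0,0,0],[0,0,0],0],
    [[0,0,0],[0,0,0],0],
    [[0,0,-0.2],[0,0,0],0],
    [[0,0,-0.4],[0,0,0],0.6],
    [[0.2,0.1,-0.5],[0,0,0],0.6],
    [[0.2,0.1,-0.5],[0,0,0],0.6],
    [[0.2,0.1,-0.5],[0,0,0],0.6]
  ]
}}

```text
time_s: 11.3
tcp_pos: [0.572, 0.089, 0.1393]
tcp_rot: [0.001, -0.053, 0.999, 0.0]
force: [0.7, -0.3, 0.1]
gripper_width: 0.801
grip_force: 0.0
```

```bash
sed -i 's/^P=.*/P=np.array([.5814,.0408,.107])/' h.py
python3 - <<'E'
from h import *
where()
fs=[grab_frame(n) for n in("top","scene")]
for o in plates(fs): print(o)
im=[]
for f in fs:
    x,y=np.round(px(f,m2w(P,np.array([[.04,0.02,0]])))[0]).astype(int); k=5
    im.append(cv2.resize(f["img"][y-55:y+55,x-75:x+75,::-1],None,fx=k,fy=k,interpolation=cv2.INTER_CUBIC))
cv2.imwrite("pics/open.png",cv2.resize(np.vstack(im),None,fx=.54,fy=.54))
E
```

```text
t 11.3 mag [ -4.2  48.9 139.3] yaw-mag 3.141 F(mag) [ 0.6 -0.3  0.1] w 0.801 g 0.0 j [ 0.03  0.46 -0.16  0.96  0.   -0.08]
(0.92, [233, 237, 235], [0.4458, -0.2817, -0.0012], np.float64(7.8), 487, [98.0, 48.0])
(0.79, [234, 238, 236], [0.4599, 0.3903, 0.0837], np.float64(8.0), 500, [97.0, 53.0])
(0.58, [69, 131, 243], [0.286, 0.4055, 1.0823], np.float64(1.3), 559, [103.0, 54.0])
(0.56, [245, 248, 246], [0.4799, 0.2816, 0.0358], np.float64(22.3), 472, [101.0, 51.0])
(0.94, [242, 246, 242], [0.4793, 0.2794, 0.0668], np.float64(6.3), 432, [105.0, 51.0])
(0.89, [64, 113, 210], [0.2863, 0.405, 1.0908], np.float64(11.3), 370, [101.0, 57.0])
(0.84, [254, 167, 96], [0.3125, 0.2456, 0.557], np.float64(3.1), 409, [112.0, 59.0])
(0.64, [227, 232, 228], [0.4456, -0.2813, 0.0298], np.float64(21.7), 291, [100.0, 51.0])
(0.56, [223, 228, 223], [0.4579, 0.388, 0.0792], np.float64(1.6), 479, [109.0, 53.0])
(0.33, [179, 190, 184], [0.6053, 0.0565, -1.4944], np.float64(2468.1), 3267, [322.0, 148.0])
```

View pics/open.png

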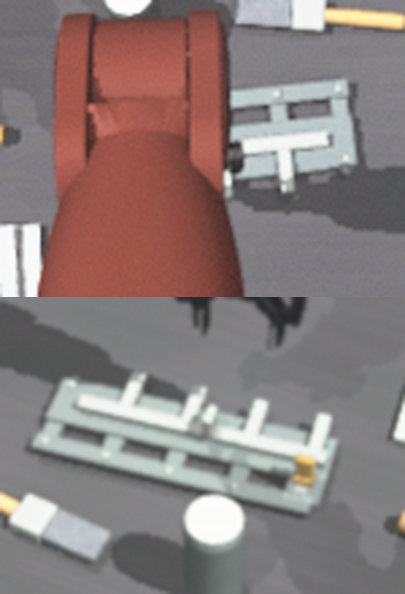

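The gate is open: its teeth stand in front of the walls and the brass catch is freed. Now plate A, the grey one at (0.4795, 0.279).

```bash
cat >> h.py <<'E'
def grasp(p,z,off=-.036): return (p[0]+off*np.cos(p[2]),p[1]+off*np.sin(p[2]),z,p[2]+np.pi)
E
python3 - <<'E'
from h import *
A=(.4795,.279,.06)
plan(grasp(A,.1),grasp(A,.001))
E
```

```text
shift [0.542, 1.005, 0.19] turn [0.0, -0.001, 0.029] rows>= 5
shift [0.0, 0.0, 0.495] turn [0.0, 0.0, 0.0] rows>= 2
```

Emit:
{"method": "servo_tool", "body": {
  "steps": [
    [[0.542,1.0,0.1],[0,0,0.029],0.8],
    [[0.542,1.0,0.1],[0,0,0.029],0.8],
    [[0.542,1.0,0.19],[0,0,0.029],0.8],
    [[0.542,1.0,0.19],[0,0,0.029],0.8],
    [[0.542,1.0,0.19],[0,0,0.029],0.8],
    [[0.542,1.0,0.19],[0,0,0.029],0.8],
    [[0.542,1.0,0.19],[0,0,0.029],0.8],
    [[0.542,1.0,0.19],[0,0,0.029],0.8]
  ]
}}

```text
time_s: 12.3
tcp_pos: [0.4442, 0.2755, 0.1005]
tcp_rot: [0.0, -0.03, 1.0, -0.0]
force: [-0.4, 0.6, -0.9]
gripper_width: 0.904
grip_force: 0.0
```

Run:
```python
from h import *
where()
f=grab_frame("scene")
for o in plates([f]): print(o)
x,y=np.round(px(f,[[.46,.279,0.02]])[0]).astype(int); save(f,"graspA",(x-60,y-60,x+60,y+60),5)
A=(.4795,.279,.06)
plan(grasp(A,.001))
```

```text
t 12.3 mag [-111.3  248.   100.5] yaw-mag 3.0938 F(mag) [-0.3  0.6 -0.9] w 0.904 g 0.0 j [ 0.42  0.4  -0.37  0.81 -0.    0.36]
(0.69, [254, 174, 97], [0.3267, 0.2531, 0.5165], np.float64(95.4), 248, [77.0, 51.0])
(0.65, [220, 225, 220], [0.459, 0.3882, 0.0495], np.float64(1.7), 470, [110.0, 52.0])
(0.6, [71, 113, 206], [0.287, 0.4039, 1.1026], np.float64(3.7), 448, [108.0, 64.0])
(0.55, [232, 237, 232], [0.4796, 0.2788, 0.0576], np.float64(12.5), 403, [102.0, 49.0])
shift [0.004, 0.008, 0.499] turn [-0.0, 0.0, -0.001] rows>= 2
```

View pics/graspA.png

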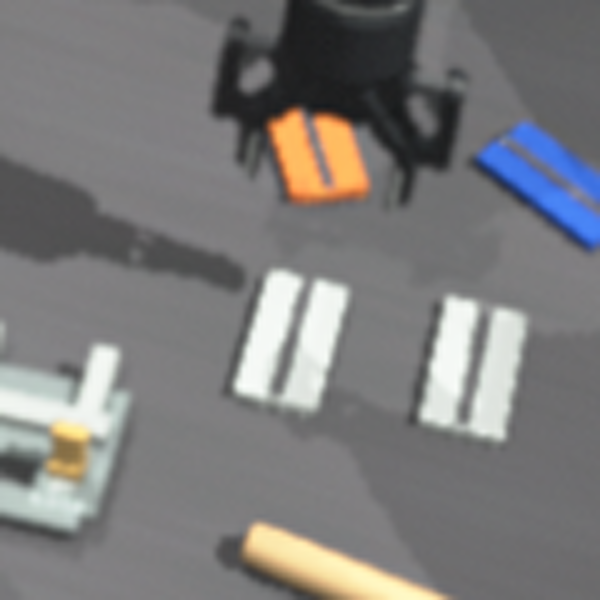

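The picture shows plate A at (290,340) and plate B at (472,365), both grey, with the open gripper in line above A's near end.

Emit:
{"method": "servo_tool", "body": {
  "steps": [
    [[0.004,0.008,0.2],[0,0,0],0.8],
    [[0.004,0.008,0.35],[0,0,0],0.8],
    [[0.004,0.008,0.45],[0,0,0],0.8],
    [[0.004,0.008,0.497],[0,0,0],0.8],
    [[0.004,0.008,0.497],[0,0,0],0.8],
    [[0.004,0.008,0.497],[0,0,0],0.8],
    [[0.004,0.008,0.497],[0,0,0],-1],
    [[0.004,0.008,0.497],[0,0,0],-1],
    [[0.004,0.008,0.497],[0,0,0],-1],
    [[0.004,0.008,0.497],[0,0,0],-1],
    [[0.004,0.008,0.497],[0,0,0],-1],
    [[0.004,0.008,0.497],[0,0,0],-1]
  ]
}}

```text
time_s: 13.6
tcp_pos: [0.4433, 0.2778, 0.0028]
tcp_rot: [0.001, -0.03, 1.0, 0.0]
force: [-2.1, -2.3, 12.2]
gripper_width: 0.557
grip_force: 59.9
```

Emit:
{"method": "servo_tool", "body": {
  "steps": [
    [[0,0,-0.03],[0,0,0],-1],
    [[0,0,-0.06],[0,0,0],-1],
    [[0,0,-0.1],[0,0,0],-1],
    [[0,0,-0.15],[0,0,0],-1],
    [[0,0,-0.15],[0,0,0],-1]
  ]
}}

```text
time_s: 14.1
tcp_pos: [0.4434, 0.278, 0.0328]
tcp_rot: [0.001, -0.03, 1.0, 0.0]
force: [-0.4, -0.0, -4.6]
gripper_width: 0.557
grip_force: 62.4
```

Run:
```python
from h import *
where()
plan(mw(-150,36,31,np.pi),mw(-150,36,3,np.pi))
```

```text
t 14.1 mag [-111.9  250.6   32.8] yaw-mag 3.0948 F(mag) [-0.4  0.  -4.6] w 0.557 g 62.35319137573242 j [ 0.42  0.49 -0.44  0.64  0.    0.36]
shift [0.14, -1.081, 0.008] turn [0.0, 0.001, -0.03] rows>= 5
shift [0.0, 0.0, 0.14] turn [0.0, 0.0, 0.0] rows>= 1
```

Emit:
{"method": "servo_tool", "body": {
  "steps": [
    [[0.07,-0.2,0],[0,0,-0.01],-1],
    [[0.14,-0.4,0],[0,0,-0.03],-1],
    [[0.14,-0.6,0],[0,0,-0.03],-1],
    [[0.14,-0.8,0],[0,0,-0.03],-1],
    [[0.14,-1.0,0],[0,0,-0.03],-1],
    [[0.14,-1.0,0],[0,0,-0.03],-1],
    [[0.14,-1.0,0],[0,0,-0.03],-1],
    [[0.14,-1.0,0],[0,0,-0.03],-1]
  ]
}}

```text
time_s: 14.9
tcp_pos: [0.4265, 0.0768, 0.0313]
tcp_rot: [-0.0, -0.054, 0.999, 0.0]
force: [0.3, 0.5, -4.6]
gripper_width: 0.557
grip_force: 63.5
```

Run:
```python
from h import *
where()
f=grab_frame("scene")
for o in plates([f]): print(o)
A,t=M(P)
for r in regions_of(f,"plate1"):
    if r["conf"]>.15 and np.ptp(np.median(f["img"][r["pixels"]],0))<25:
        ys,xs=np.nonzero(r["pixels"]); w=world(f,np.c_[xs,ys],.04); 
        print(np.round(cv2.minAreaRect(((w-t)@A*1000)[:,:2].astype(np.float32)),1) if 0 else cv2.minAreaRect(((w-t)@A*1000)[:,:2].astype(np.float32)))
x,y=np.round(px(f,m2w(P,np.array([[-.05,.036,.02]])))[0]).astype(int); save(f,"carryA",(x-60,y-50,x+60,y+60),5)
plan(mw(-110,36,33,np.pi),mw(-110,36,4.5,np.pi))
```

```text
t 14.9 mag [-150.2   52.3   31.3] yaw-mag 3.1421 F(mag) [ 0.3  0.4 -4.6] w 0.557 g 63.53104591369629 j [ 0.01  0.36 -0.68  0.54  0.   -0.1 ]
(0.95, [199, 207, 200], [0.4409, 0.073, 0.1235], np.float64(4.9), 440, [116.0, 55.0])
(0.88, [63, 110, 205], [0.2868, 0.4027, 1.0371], np.float64(8.3), 376, [103.0, 58.0])
(0.87, [254, 176, 97], [0.3102, 0.2433, 0.4999], np.float64(1.4), 374, [107.0, 53.0])
(0.75, [159, 165, 159], [0.4449, -0.2832, -0.0344], np.float64(3.4), 339, [106.0, 55.0])
(0.62, [215, 223, 215], [0.461, 0.3889, 0.1019], np.float64(3.5), 478, [110.0, 54.0])
((-106.83516693115234, 53.862728118896484), (112.90802764892578, 53.2062873840332), 0.4099707305431366)
((-136.9694061279297, -289.16595458984375), (53.9019775390625, 102.83928680419922), 82.54244995117188)
((-53.28340530395508, 355.9152526855469), (52.68294143676758, 107.43538665771484), 89.64393615722656)
shift [-0.201, -0.084, -0.009] turn [0.0, -0.0, 0.001] rows>= 1
shift [0.0, 0.0, 0.142] turn [0.0, 0.0, 0.0] rows>= 1
```

View pics/carryA.png

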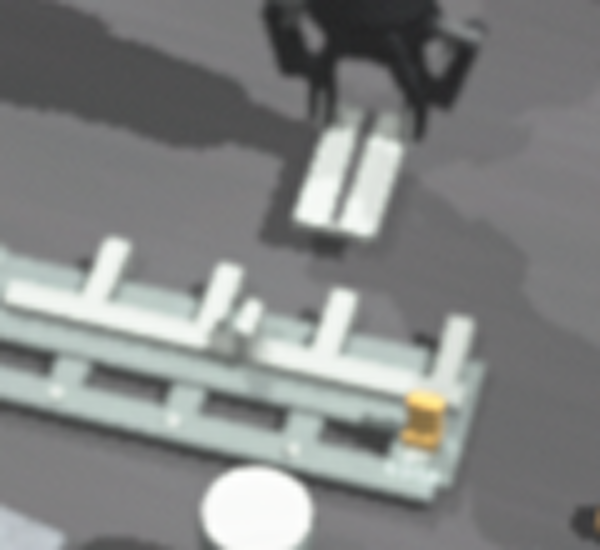

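The plate is held straight, its front end at (335,220), facing slot 3. Insert.

Emit:
{"method": "servo_tool", "body": {
  "steps": [
    [[-0.1,-0.0815,0],[0,0,0],-1],
    [[-0.15,-0.0815,0.06],[0,0,0],-1],
    [[-0.2,-0.0815,0.12],[0,0,0],-1],
    [[-0.22,-0.0815,0.135],[0,0,0],-1],
    [[-0.22,-0.0815,0.135],[0,0,0],-1],
    [[-0.27,-0.0815,0.135],[0,0,0],-1],
    [[-0.32,-0.0815,0.135],[0,0,0],-1],
    [[-0.36,-0.0815,0.135],[0,0,0],-1],
    [[-0.4,-0.0815,0.135],[0,0,0],-1],
    [[-0.44,-0.0815,0.135],[0,0,0],-1],
    [[-0.44,-0.0815,0.135],[0,0,0],-1]
  ]
}}

```text
time_s: 16.15
tcp_pos: [0.5174, 0.0695, 0.0045]
tcp_rot: [0.001, -0.054, 0.999, -0.0]
force: [1.4, -0.5, -4.1]
gripper_width: 0.556
grip_force: 63.9
```

Run:
```python
from h import *
where()
```

```text
t 16.15 mag [-60.6  35.4   4.5] yaw-mag 3.1418 F(mag) [ 1.3 -0.6 -4.1] w 0.556 g 63.90079736709595 j [-0.01  0.53 -0.47  0.57  0.   -0.11]
```

Emit:
{"method": "servo_tool", "body": {
  "steps": [
    [[-0.04,0,0],[0,0,0],-1],
    [[-0.08,0,0],[0,0,0],-1],
    [[-0.113,0,0],[0,0,0],-1],
    [[-0.113,0,0],[0,0,0],-1],
    [[-0.113,0,0.005],[0,0,0],0.4],
    [[-0.113,0,0.005],[0,0,0],0.5],
    [[-0.113,0,0.005],[0,0,0],0.5],
    [[-0.05,0,0],[0,0,0],0.5],
    [[0.05,0,0],[0,0,0],0.5],
    [[0.12,0,0],[0,0,0],0.5],
    [[0.12,0,0],[0,0,0],-1],
    [[0.12,0,0],[0,0,0],-1],
    [[0.12,0,0],[0,0,0],-1],
    [[0.12,0,0],[0,0,0],-1],
    [[0.12,0,0],[0,0,0],-1],
    [[0.12,0,0],[0,0,0],-1]
  ]
}}

```text
time_s: 17.75
tcp_pos: [0.4921, 0.0669, 0.0042]
tcp_rot: [0.0, -0.054, 0.999, 0.0]
force: [-0.6, -0.3, -0.4]
gripper_width: -0.002
grip_force: 0.0
```

Run:
```python
from h import *
where()
plan(mw(-22,36,5,np.pi))
```

```text
t 17.75 mag [-86.   35.5   4.2] yaw-mag 3.1419 F(mag) [-0.6 -0.2 -0.4] w -0.002 g 0.0 j [-0.01  0.49 -0.54  0.54  0.   -0.12]
shift [-0.32, 0.002, -0.004] turn [0.0, 0.0, 0.0] rows>= 2
```

Emit:
{"method": "servo_tool", "body": {
  "steps": [
    [[-0.06,0,0],[0,0,0],-1],
    [[-0.1,0,0],[0,0,0],-1],
    [[-0.14,0,0],[0,0,0],-1],
    [[-0.18,0,0],[0,0,0],-1],
    [[-0.22,0,0],[0,0,0],-1],
    [[-0.26,0,0],[0,0,0],-1],
    [[-0.29,0,0],[0,0,0],-1],
    [[-0.31,0,0],[0,0,0],-1],
    [[-0.31,0,0],[0,0,0],-1]
  ]
}}

```text
time_s: 18.65
tcp_pos: [0.5541, 0.0736, 0.0041]
tcp_rot: [0.0, -0.054, 0.999, 0.0]
force: [0.0, 1.1, -0.1]
gripper_width: 0.003
grip_force: 0.1
```

Emit:
{"method": "servo_tool", "body": {
  "steps": [
    [[-0.01,0,0],[0,0,0],-1],
    [[-0.015,0,0],[0,0,0],-1],
    [[-0.02,0,0],[0,0,0],-1],
    [[-0.02,0,0],[0,0,0],-1]
  ]
}}

```text
time_s: 19.05
tcp_pos: [0.557, 0.0739, 0.0042]
tcp_rot: [-0.0, -0.054, 0.999, 0.0]
force: [-4.0, -0.5, 1.0]
gripper_width: 0.002
grip_force: 2.0
```

Run:
```python
from h import *
where()
```

```text
t 19.05 mag [-20.7  35.6   4.2] yaw-mag 3.1418 F(mag) [-4.  -0.1  1. ] w 0.002 g 2.0083847595378757 j [ 0.    0.58 -0.35  0.63 -0.   -0.11]
```

Emit:
{"method": "servo_tool", "body": {
  "steps": [
    [[-0.005,0,0],[0,0,0],-1],
    [[-0.01,0,0],[0,0,0],-1],
    [[-0.01,0,0],[0,0,0],-1]
  ]
}}

```text
time_s: 19.35
tcp_pos: [0.5572, 0.074, 0.004]
tcp_rot: [-0.002, -0.054, 0.999, -0.0]
force: [-10.4, -0.8, 6.4]
gripper_width: -0.003
grip_force: 5.4
```

Emit:
{"method": "servo_tool", "body": {
  "steps": [
    [[-0.005,0,0],[0,0,0],-1],
    [[-0.01,0,0],[0,0,0],-1],
    [[-0.01,0,0],[0,0,0],-1]
  ]
}}

```text
time_s: 19.65
tcp_pos: [0.5573, 0.074, 0.0039]
tcp_rot: [-0.004, -0.054, 0.999, -0.0]
force: [-17.0, -2.6, 12.4]
gripper_width: -0.001
grip_force: 8.7
```

Run:
```python
from h import *
where()
```

```text
t 19.65 mag [-20.5  35.6   3.9] yaw-mag 3.1417 F(mag) [-17.2  -0.8  12.4] w -0.001 g 8.675614530220628 j [ 0.    0.59 -0.34  0.64 -0.   -0.1 ]
```

Plate A is home: the TCP stalled at mag x -20.5 and the force rose to 17 N. Retreat and go to plate B.

Emit:
{"method": "servo_tool", "body": {
  "steps": [
    [[0.05,0,0],[0,0,0],-1],
    [[0.2,0,0],[0,0,0],-1],
    [[0.4,0,0],[0,0,0],0.8],
    [[0.4,0,-0.4],[0,0,0],0.8],
    [[0.4,0,-0.4],[0,0,0],0.8],
    [[0.4,0,-0.4],[0,0,0],0.8]
  ]
}}

```text
time_s: 20.25
tcp_pos: [0.4857, 0.0658, 0.0886]
tcp_rot: [0.005, -0.054, 0.999, -0.0]
force: [0.8, 0.2, -0.1]
gripper_width: 0.68
grip_force: 0.0
```

Run:
```python
from h import *
where()
for o in plates([grab_frame("top"),grab_frame("scene")]): 
    if np.ptp(o[1])<30: print(o)
B=(.459,.3885,.077); g=np.array(grasp(B,.1)); s=read_state()["tcp_pos"]
h=g.copy(); h[:2]=(g[:2]+s[:2])/2
plan(h,g,grasp(B,.001))
```

```text
t 20.25 mag [-92.5  35.1  88.6] yaw-mag 3.1418 F(mag) [ 0.9  0.1 -0.1] w 0.68 g 0.0 j [-0.01  0.35 -0.48  0.73  0.   -0.12]
(0.86, [231, 235, 233], [0.4583, 0.3899, 0.0771], np.float64(6.2), 504, [99.0, 52.0])
(0.81, [166, 171, 169], [0.4455, -0.2822, -0.0251], np.float64(11.4), 477, [98.0, 48.0])
(0.66, [229, 235, 233], [0.6494, 0.0834, -1.5708], np.float64(326.3), 101, [48.0, 23.0])
(0.85, [152, 158, 153], [0.4487, -0.2829, 0.0256], np.float64(8.0), 326, [104.0, 53.0])
(0.75, [218, 225, 219], [0.4579, 0.3882, 0.0724], np.float64(1.2), 475, [108.0, 52.0])
(0.5, [230, 235, 231], [0.6344, 0.0813, -1.2741], np.float64(391.5), 68, [46.0, 16.0])
shift [0.061, 0.811, -0.081] turn [0.0, 0.0, 0.019] rows>= 4
shift [0.085, 0.809, 0.0] turn [0.0, 0.0, 0.0] rows>= 4
shift [0.0, 0.0, 0.495] turn [0.0, 0.0, 0.0] rows>= 2
```

Emit:
{"method": "servo_tool", "body": {
  "steps": [
    [[0.061,0.811,-0.081],[0,0,0.019],0.8],
    [[0.061,0.811,-0.081],[0,0,0.019],0.8],
    [[0.061,0.811,-0.081],[0,0,0.019],0.8],
    [[0.061,0.811,-0.081],[0,0,0.019],0.8],
    [[0.061,0.811,-0.081],[0,0,0.019],0.8]
  ]
}}

```text
time_s: 20.95
tcp_pos: [0.4517, 0.2274, 0.0997]
tcp_rot: [-0.0, -0.04, 0.999, -0.0]
force: [0.4, -0.8, -0.7]
gripper_width: 0.903
grip_force: 0.0
```

Emit:
{"method": "servo_tool", "body": {
  "steps": [
    [[0.085,0.809,0],[0,0,0],0.8],
    [[0.085,0.809,0],[0,0,0],0.8],
    [[0.085,0.809,0],[0,0,0],0.8],
    [[0.085,0.809,0],[0,0,0],0.8],
    [[0.085,0.809,0],[0,0,0],0.8],
    [[0.085,0.809,0],[0,0,0],0.8],
    [[0.085,0.809,0],[0,0,0],0.8]
  ]
}}

```text
time_s: 21.65
tcp_pos: [0.4235, 0.3839, 0.1001]
tcp_rot: [-0.0, -0.038, 0.999, -0.0]
force: [0.3, -1.2, -0.0]
gripper_width: 0.902
grip_force: 0.0
```

Run:
```python
from h import *
where(); print(read_state()["tcp_rot"])
for o in plates([grab_frame("scene")]): 
    if np.ptp(o[1])<30: print(o)
B=(.4585,.3885,.075)
plan(grasp(B,.001))
```

```text
t 21.65 mag [-120.4  358.   100.1] yaw-mag 3.11 F(mag) [ 0.2 -1.2 -0. ] w 0.902 g 0.0 j [ 0.61  0.48 -0.23  0.86 -0.    0.53]
[-3.48585955e-04 -3.77154524e-02  9.99288346e-01 -4.73116086e-04]
(0.95, [226, 231, 226], [0.4592, 0.3883, 0.0811], np.float64(1.0), 477, [109.0, 52.0])
(0.88, [233, 238, 233], [0.4468, -0.2827, -0.0516], np.float64(3.1), 342, [107.0, 55.0])
shift [0.004, 0.008, 0.497] turn [-0.0, -0.0, 0.0] rows>= 2
```

Emit:
{"method": "servo_tool", "body": {
  "steps": [
    [[0.004,0.008,0.2],[0,0,0],0.8],
    [[0.004,0.008,0.35],[0,0,0],0.8],
    [[0.004,0.008,0.45],[0,0,0],0.8],
    [[0.004,0.008,0.492],[0,0,0],0.8],
    [[0.004,0.008,0.492],[0,0,0],0.8],
    [[0.004,0.008,0.492],[0,0,0],0.8],
    [[0.004,0.008,0.492],[0,0,0],-1],
    [[0.004,0.008,0.492],[0,0,0],-1],
    [[0.004,0.008,0.492],[0,0,0],-1],
    [[0.004,0.008,0.492],[0,0,0],-1],
    [[0.004,0.008,0.492],[0,0,0],-1],
    [[0.004,0.008,0.492],[0,0,0],-1]
  ]
}}

```text
time_s: 22.95
tcp_pos: [0.4228, 0.3877, 0.0037]
tcp_rot: [0.001, -0.039, 0.999, 0.0]
force: [-1.7, -2.8, 10.7]
gripper_width: 0.556
grip_force: 59.9
```

Emit:
{"method": "servo_tool", "body": {
  "steps": [
    [[0,0,-0.03],[0,0,0],-1],
    [[0,0,-0.06],[0,0,0],-1],
    [[0,0,-0.1],[0,0,0],-1],
    [[0,0,-0.15],[0,0,0],-1],
    [[0,0,-0.15],[0,0,0],-1]
  ]
}}

```text
time_s: 23.45
tcp_pos: [0.423, 0.388, 0.0338]
tcp_rot: [0.001, -0.039, 0.999, 0.001]
force: [0.3, 1.1, -3.4]
gripper_width: 0.554
grip_force: 62.1
```

Run:
```python
from h import *
where()
plan(mw(-150,208,31,np.pi),mw(-150,108,31,np.pi))
```

```text
t 23.45 mag [-120.4  362.1   33.8] yaw-mag 3.112 F(mag) [ 0.4  1.  -3.4] w 0.554 g 62.128071784973145 j [ 0.61  0.56 -0.3   0.71  0.    0.54]
shift [0.125, -0.775, 0.013] turn [0.001, 0.001, -0.019] rows>= 4
shift [0.0, -0.5, 0.0] turn [0.0, 0.0, 0.0] rows>= 2
```

Emit:
{"method": "servo_tool", "body": {
  "steps": [
    [[0.06,-0.2,0],[0,0,-0.01],-1],
    [[0.125,-0.4,0],[0,0,-0.019],-1],
    [[0.125,-0.6,0],[0,0,-0.019],-1],
    [[0.125,-0.8,0],[0,0,-0.019],-1],
    [[0.125,-1.0,0],[0,0,-0.019],-1],
    [[0.125,-1.0,0],[0,0,-0.019],-1],
    [[0.125,-1.0,0],[0,0,-0.019],-1]
  ]
}}

```text
time_s: 24.15
tcp_pos: [0.4129, 0.1853, 0.0323]
tcp_rot: [0.0, -0.052, 0.999, 0.0]
force: [-1.1, 0.7, -3.2]
gripper_width: 0.554
grip_force: 63.1
```

Run:
```python
from h import *
where()
plan(mw(-150,108,31,np.pi))
```

```text
t 24.15 mag [-152.1  161.7   32.3] yaw-mag 3.1396 F(mag) [-1.   0.8 -3.2] w 0.554 g 63.12549591064453 j [ 0.26  0.38 -0.63  0.56  0.    0.15]
shift [-0.011, -0.268, 0.006] turn [0.0, 0.0, -0.001] rows>= 2
```

Emit:
{"method": "servo_tool", "body": {
  "steps": [
    [[-0.05,-0.15,0],[0,0,0],-1],
    [[-0.1,-0.268,0],[0,0,0],-1],
    [[-0.15,-0.268,0.06],[0,0,0],-1],
    [[-0.2,-0.268,0.12],[0,0,0],-1],
    [[-0.22,-0.268,0.137],[0,0,0],-1],
    [[-0.22,-0.268,0.137],[0,0,0],-1],
    [[-0.27,-0.268,0.137],[0,0,0],-1],
    [[-0.32,-0.268,0.137],[0,0,0],-1],
    [[-0.36,-0.268,0.137],[0,0,0],-1],
    [[-0.4,-0.268,0.137],[0,0,0],-1],
    [[-0.45,-0.268,0.137],[0,0,0],-1],
    [[-0.45,-0.268,0.137],[0,0,0],-1]
  ]
}}

```text
time_s: 25.35
tcp_pos: [0.5099, 0.1425, 0.0049]
tcp_rot: [0.001, -0.053, 0.999, 0.0]
force: [1.4, 0.0, -2.5]
gripper_width: 0.55
grip_force: 63.5
```

Run:
```python
from h import *
where()
```

```text
t 25.35 mag [-60.2 108.7   4.9] yaw-mag 3.1416 F(mag) [ 1.4 -0.1 -2.5] w 0.55 g 63.53213667869568 j [ 0.13  0.54 -0.45  0.58 -0.    0.03]
```

Emit:
{"method": "servo_tool", "body": {
  "steps": [
    [[-0.04,0,0],[0,0,0],-1],
    [[-0.08,0,0],[0,0,0],-1],
    [[-0.111,0,0],[0,0,0],-1],
    [[-0.111,0,0],[0,0,0],-1],
    [[-0.111,0,0.005],[0,0,0],0.4],
    [[-0.111,0,0.005],[0,0,0],0.5],
    [[-0.111,0,0.005],[0,0,0],0.5],
    [[-0.05,0,0],[0,0,0],0.5],
    [[0.05,0,0],[0,0,0],0.5],
    [[0.12,0,0],[0,0,0],0.5],
    [[0.12,0,0],[0,0,0],-1],
    [[0.12,0,0],[0,0,0],-1],
    [[0.12,0,0],[0,0,0],-1],
    [[0.12,0,0],[0,0,0],-1],
    [[0.12,0,0],[0,0,0],-1],
    [[0.12,0,0],[0,0,0],-1]
  ]
}}

```text
time_s: 26.95
tcp_pos: [0.4842, 0.1398, 0.0046]
tcp_rot: [0.0, -0.054, 0.999, -0.0]
force: [-0.0, -0.8, 0.1]
gripper_width: 0.001
grip_force: 0.0
```

Emit:
{"method": "servo_tool", "body": {
  "steps": [
    [[-0.06,0,0],[0,0,0],-1],
    [[-0.1,0,0],[0,0,0],-1],
    [[-0.14,0,0],[0,0,0],-1],
    [[-0.18,0,0],[0,0,0],-1],
    [[-0.22,0,0],[0,0,0],-1],
    [[-0.26,0,0],[0,0,0],-1],
    [[-0.29,0,0],[0,0,0],-1],
    [[-0.31,0,0],[0,0,0],-1],
    [[-0.31,0,0],[0,0,0],-1]
  ]
}}

```text
time_s: 27.85
tcp_pos: [0.5466, 0.1465, 0.0047]
tcp_rot: [0.001, -0.054, 0.999, 0.0]
force: [-0.6, 0.3, -0.5]
gripper_width: 0.0
grip_force: 0.0
```

Run:
```python
from h import *
where()
```

```text
t 27.85 mag [-23.4 108.8   4.7] yaw-mag 3.1418 F(mag) [-0.6  0.4 -0.5] w 0.0 g 0.0 j [ 0.13  0.59 -0.34  0.64  0.    0.03]
```

Emit:
{"method": "servo_tool", "body": {
  "steps": [
    [[-0.01,0,0],[0,0,0],-1],
    [[-0.015,0,0],[0,0,0],-1],
    [[-0.02,0,0],[0,0,0],-1],
    [[-0.02,0,0],[0,0,0],-1]
  ]
}}

```text
time_s: 28.25
tcp_pos: [0.5494, 0.1468, 0.0046]
tcp_rot: [-0.0, -0.054, 0.999, -0.0]
force: [-2.7, -0.1, 0.6]
gripper_width: -0.001
grip_force: 1.5
```

Emit:
{"method": "servo_tool", "body": {
  "steps": [
    [[-0.01,0,0],[0,0,0],-1],
    [[-0.015,0,0],[0,0,0],-1],
    [[-0.015,0,0],[0,0,0],-1]
  ]
}}

```text
time_s: 28.55
tcp_pos: [0.5496, 0.1468, 0.0044]
tcp_rot: [-0.003, -0.054, 0.999, -0.0]
force: [-12.7, -1.0, 9.2]
gripper_width: -0.0
grip_force: 6.3
```

Run:
```python
from h import *
where()
```

```text
t 28.55 mag [-20.3 108.8   4.4] yaw-mag 3.142 F(mag) [-12.8   0.3   9.2] w -0.0 g 6.251639993861318 j [ 0.13  0.6  -0.33  0.65 -0.    0.03]
```

Plate B is home (stalled at -20.3 with 13 N). Now plate C.

Emit:
{"method": "servo_tool", "body": {
  "steps": [
    [[0.05,0,0],[0,0,0],-1],
    [[0.2,0,0],[0,0,0],-1],
    [[0.4,0,0],[0,0,0],0.8],
    [[0.4,0,-0.4],[0,0,0],0.8],
    [[0.4,0,-0.4],[0,0,0],0.8],
    [[0.4,0,-0.4],[0,0,0],0.8]
  ]
}}

```text
time_s: 29.15
tcp_pos: [0.4763, 0.1391, 0.0888]
tcp_rot: [0.004, -0.054, 0.999, 0.0]
force: [0.5, 0.1, 0.2]
gripper_width: 0.68
grip_force: 0.0
```

Run:
```python
from h import *
where()
for o in plates([grab_frame("top"),grab_frame("scene")]): 
    if np.ptp(o[1])<30: print(o)
C=(.446,-.282,-.02); g=np.array(grasp(C,.1)); s=np.array(read_state()["tcp_pos"])
q=[]
for a in (.4,.8,1): h=g.copy(); h[:2]=s[:2]+a*(g[:2]-s[:2]); q.append(h)
plan(*q)
```

```text
t 29.15 mag [-94.  108.9  88.8] yaw-mag 3.1419 F(mag) [0.5 0.  0.2] w 0.68 g 0.0 j [ 0.14  0.36 -0.46  0.74  0.    0.03]
(0.7, [166, 170, 168], [0.4456, -0.2818, -0.0656], np.float64(14.8), 471, [92.0, 48.0])
(0.66, [236, 240, 238], [0.5995, 0.078, -1.5208], np.float64(510.3), 811, [285.0, 75.0])
(0.51, [223, 228, 227], [0.6161, 0.0797, 0.1144], np.float64(297.3), 137, [94.0, 49.0])
(0.65, [148, 154, 149], [0.4461, -0.283, 0.0037], np.float64(5.7), 328, [107.0, 53.0])
(0.21, [112, 120, 118], [0.7432, 0.1305, 0.4155], np.float64(108.0), 788, [139.0, 59.0])
shift [0.215, -0.821, -0.079] turn [-0.0, -0.0, 0.081] rows>= 4
shift [0.109, -0.842, 0.0] turn [0.0, 0.0, 0.0] rows>= 4
shift [0.054, -0.421, 0.0] turn [0.0, 0.0, 0.0] rows>= 2
```

Emit:
{"method": "servo_tool", "body": {
  "steps": [
    [[0.215,-0.821,-0.079],[0,0,0.081],0.8],
    [[0.215,-0.821,-0.079],[0,0,0.081],0.8],
    [[0.215,-0.821,-0.079],[0,0,0.081],0.8],
    [[0.215,-0.821,-0.079],[0,0,0.081],0.8],
    [[0.215,-0.821,-0.079],[0,0,0.081],0.8],
    [[0.215,-0.821,-0.079],[0,0,0.081],0.8]
  ]
}}

```text
time_s: 29.95
tcp_pos: [0.4474, -0.0293, 0.0997]
tcp_rot: [-0.001, 0.011, 1.0, 0.0]
force: [-0.4, 0.6, -0.4]
gripper_width: 0.901
grip_force: 0.0
```

Emit:
{"method": "servo_tool", "body": {
  "steps": [
    [[0.109,-0.842,0],[0,0,0],0.8],
    [[0.109,-0.842,0],[0,0,0],0.8],
    [[0.109,-0.842,0],[0,0,0],0.8],
    [[0.109,-0.842,0],[0,0,0],0.8],
    [[0.109,-0.842,0],[0,0,0],0.8],
    [[0.109,-0.842,0],[0,0,0],0.8]
  ]
}}

```text
time_s: 30.55
tcp_pos: [0.4226, -0.1959, 0.0999]
tcp_rot: [-0.0, 0.01, 1.0, 0.001]
force: [-0.3, 0.5, 0.5]
gripper_width: 0.899
grip_force: 0.0
```

Emit:
{"method": "servo_tool", "body": {
  "steps": [
    [[0.054,-0.421,0],[0,0,0],0.8],
    [[0.054,-0.421,0],[0,0,0],0.8],
    [[0.054,-0.421,0],[0,0,0],0.8],
    [[0.054,-0.421,0],[0,0,0],0.8],
    [[0.054,-0.421,0],[0,0,0],0.8],
    [[0.054,-0.421,0],[0,0,0],0.8]
  ]
}}

```text
time_s: 31.15
tcp_pos: [0.4105, -0.2795, 0.1004]
tcp_rot: [-0.0, 0.009, 1.0, 0.0]
force: [-0.0, -0.2, 0.4]
gripper_width: 0.894
grip_force: 0.0
```

Run:
```python
from h import *
where()
f=grab_frame("scene"); t=grab_frame("top")
for o in plates([f]): 
    if np.ptp(o[1])<30: print(o)
x,y=np.round(px(f,[[.46,-.2,0.02]])[0]).astype(int); save(f,"graspC",(x-70,y-60,x+70,y+60),5)
save(t,"top2",k=1.4)
C=(.446,-.282,-.02)
plan(grasp(C,.001))
```

```text
t 31.15 mag [-204.2 -300.2  100.4] yaw-mag 3.0166 F(mag) [-0.1 -0.2  0.4] w 0.894 g 0.0 j [-0.75  0.36 -0.43  0.78  0.   -0.73]
(0.53, [221, 226, 221], [0.4448, -0.2827, -0.0434], np.float64(4.0), 368, [108.0, 61.0])
(0.5, [224, 230, 226], [0.6314, 0.0927, -1.4129], np.float64(387.8), 77, [46.0, 18.0])
shift [0.002, -0.005, 0.498] turn [0.0, -0.0, 0.001] rows>= 2
```

View pics/graspC.png

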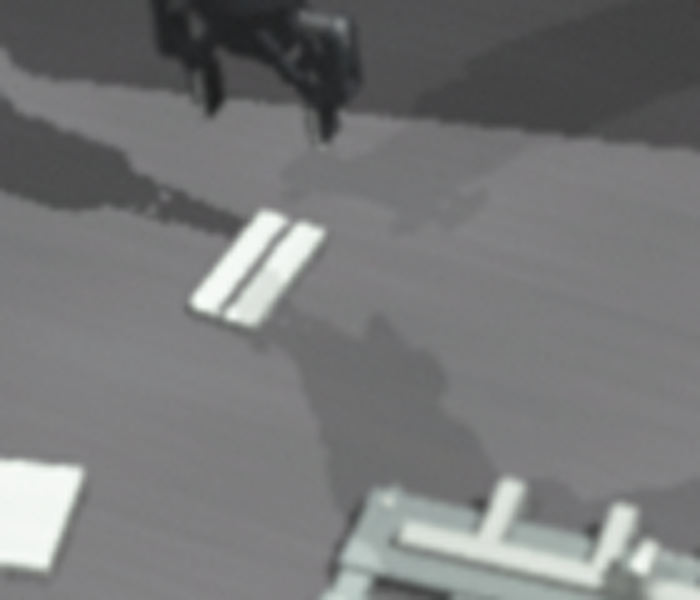

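View pics/top2.png

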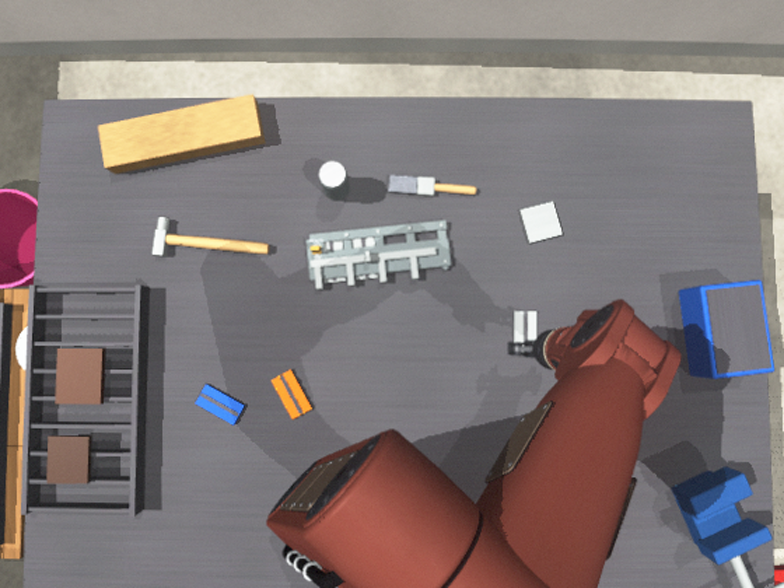

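The top view shows plates A and B in the two left slots, through the windows at (337,243) and (364,242). Only grey plate C at (525,325) remains, and no fourth plate shows anywhere. Grasp C.

Emit:
{"method": "servo_tool", "body": {
  "steps": [
    [[0.002,-0.008,0.2],[0,0,0],0.8],
    [[0.002,-0.008,0.35],[0,0,0],0.8],
    [[0.002,-0.008,0.45],[0,0,0],0.8],
    [[0.002,-0.008,0.496],[0,0,0],0.8],
    [[0.002,-0.008,0.496],[0,0,0],0.8],
    [[0.002,-0.008,0.496],[0,0,0],0.8],
    [[0.002,-0.008,0.496],[0,0,0],-1],
    [[0.002,-0.008,0.496],[0,0,0],-1],
    [[0.002,-0.008,0.496],[0,0,0],-1],
    [[0.002,-0.008,0.496],[0,0,0],-1],
    [[0.002,-0.008,0.496],[0,0,0],-1],
    [[0.002,-0.008,0.496],[0,0,0],-1]
  ]
}}

```text
time_s: 32.5
tcp_pos: [0.4104, -0.2832, 0.0027]
tcp_rot: [0.001, 0.01, 1.0, -0.001]
force: [-2.8, 2.0, 12.3]
gripper_width: 0.56
grip_force: 59.8
```

Emit:
{"method": "servo_tool", "body": {
  "steps": [
    [[0,0,-0.03],[0,0,0],-1],
    [[0,0,-0.06],[0,0,0],-1],
    [[0,0,-0.1],[0,0,0],-1],
    [[0,0,-0.15],[0,0,0],-1],
    [[0,0,-0.15],[0,0,0],-1]
  ]
}}

```text
time_s: 33.0
tcp_pos: [0.4106, -0.2835, 0.0328]
tcp_rot: [0.001, 0.01, 1.0, -0.001]
force: [0.9, -0.4, -3.8]
gripper_width: 0.559
grip_force: 62.2
```

Run:
```python
from h import *
where()
plan(mw(-160,-108,32,np.pi))
```

```text
t 33.0 mag [-204.5 -304.2   32.8] yaw-mag 3.0146 F(mag) [ 0.8 -0.4 -3.8] w 0.559 g 62.197426557540894 j [-0.75  0.45 -0.51  0.61 -0.   -0.73]
shift [-0.096, 1.001, 0.003] turn [-0.001, 0.001, -0.081] rows>= 5
```

Emit:
{"method": "servo_tool", "body": {
  "steps": [
    [[-0.04,0.2,0],[0,0,-0.03],-1],
    [[-0.096,0.4,0],[0,0,-0.081],-1],
    [[-0.096,0.6,0],[0,0,-0.081],-1],
    [[-0.096,0.8,0],[0,0,-0.081],-1],
    [[-0.096,1.0,0],[0,0,-0.081],-1],
    [[-0.096,1.0,0],[0,0,-0.081],-1],
    [[-0.096,1.0,0],[0,0,-0.081],-1],
    [[-0.096,1.0,0],[0,0,-0.081],-1]
  ]
}}

```text
time_s: 33.8
tcp_pos: [0.4334, -0.0839, 0.0314]
tcp_rot: [0.0, -0.053, 0.999, -0.0]
force: [-0.8, 0.0, -3.5]
gripper_width: 0.557
grip_force: 62.9
```

Run:
```python
from h import *
where()
f=grab_frame("scene")
A,t=M(P)
for r in regions_of(f,"plate1"):
    if r["conf"]>.15 and np.ptp(np.median(f["img"][r["pixels"]],0))<25:
        ys,xs=np.nonzero(r["pixels"]); w=world(f,np.c_[xs,ys],.04); 
        print(cv2.minAreaRect(((w-t)@A*1000)[:,:2].astype(np.float32)))
plan(mw(-60,-108,4.2,np.pi))
```

```text
t 33.8 mag [-160.5 -108.1   31.4] yaw-mag 3.1415 F(mag) [-0.8  0.1 -3.5] w 0.557 g 62.88976192474365 j [-0.36  0.37 -0.66  0.54 -0.   -0.46]
((-117.6338882446289, -104.22015380859375), (109.47203063964844, 50.424415588378906), 1.7029467821121216)
((92.32942962646484, 43.144500732421875), (46.74492645263672, 17.007402420043945), 89.08336639404297)
shift [-0.503, 0.003, 0.136] turn [-0.0, 0.0, -0.001] rows>= 3
```

Emit:
{"method": "servo_tool", "body": {
  "steps": [
    [[-0.1,0.003,0],[0,0,0],-1],
    [[-0.18,0.003,0.04],[0,0,0],-1],
    [[-0.22,0.003,0.1],[0,0,0],-1],
    [[-0.26,0.003,0.135],[0,0,0],-1],
    [[-0.26,0.003,0.135],[0,0,0],-1],
    [[-0.31,0.003,0.135],[0,0,0],-1],
    [[-0.36,0.003,0.135],[0,0,0],-1],
    [[-0.41,0.003,0.135],[0,0,0],-1],
    [[-0.45,0.003,0.135],[0,0,0],-1],
    [[-0.503,0.003,0.135],[0,0,0],-1],
    [[-0.503,0.003,0.135],[0,0,0],-1]
  ]
}}

```text
time_s: 35.0
tcp_pos: [0.5351, -0.072, 0.0046]
tcp_rot: [0.001, -0.054, 0.999, -0.0]
force: [2.5, -2.8, -4.2]
gripper_width: 0.555
grip_force: 62.8
```

Run:
```python
from h import *
where()
```

```text
t 35.0 mag [ -58.  -107.2    4.6] yaw-mag 3.1421 F(mag) [ 2.2 -3.  -4.2] w 0.555 g 62.82326817512512 j [-0.27  0.55 -0.42  0.6   0.   -0.38]
```

Emit:
{"method": "servo_tool", "body": {
  "steps": [
    [[-0.04,0,0],[0,0,0],-1],
    [[-0.08,0,0],[0,0,0],-1],
    [[-0.1,0,0],[0,0,0],-1],
    [[-0.1,0,0],[0,0,0],-1],
    [[-0.1,0,0.005],[0,0,0],0.4],
    [[-0.1,0,0.005],[0,0,0],0.5],
    [[-0.1,0,0.005],[0,0,0],0.5],
    [[-0.04,0,0],[0,0,0],0.5],
    [[0.06,0,0],[0,0,0],0.5],
    [[0.13,0,0],[0,0,0],0.5],
    [[0.13,0,0],[0,0,0],-1],
    [[0.13,0,0],[0,0,0],-1],
    [[0.13,0,0],[0,0,0],-1],
    [[0.13,0,0],[0,0,0],-1],
    [[0.13,0,0],[0,0,0],-1],
    [[0.13,0,0],[0,0,0],-1]
  ]
}}

```text
time_s: 36.6
tcp_pos: [0.5073, -0.0746, 0.0042]
tcp_rot: [0.0, -0.054, 0.999, 0.0]
force: [0.3, -0.3, -0.3]
gripper_width: -0.007
grip_force: 0.0
```

Emit:
{"method": "servo_tool", "body": {
  "steps": [
    [[-0.06,0,0],[0,0,0],-1],
    [[-0.1,0,0],[0,0,0],-1],
    [[-0.14,0,0],[0,0,0],-1],
    [[-0.18,0,0],[0,0,0],-1],
    [[-0.22,0,0],[0,0,0],-1],
    [[-0.26,0,0],[0,0,0],-1],
    [[-0.29,0,0],[0,0,0],-1],
    [[-0.31,0,0],[0,0,0],-1],
    [[-0.31,0,0],[0,0,0],-1]
  ]
}}

```text
time_s: 37.5
tcp_pos: [0.5695, -0.0679, 0.0042]
tcp_rot: [0.0, -0.054, 0.999, 0.0]
force: [0.5, -0.1, -0.4]
gripper_width: 0.001
grip_force: 0.0
```

Run:
```python
from h import *
where()
```

```text
t 37.5 mag [ -23.5 -106.8    4.2] yaw-mag 3.142 F(mag) [ 0.5 -0.1 -0.4] w 0.001 g 0.0 j [-0.25  0.6  -0.32  0.65  0.   -0.35]
```

Emit:
{"method": "servo_tool", "body": {
  "steps": [
    [[-0.01,0,0],[0,0,0],-1],
    [[-0.015,0,0],[0,0,0],-1],
    [[-0.02,0,0],[0,0,0],-1],
    [[-0.02,0,0],[0,0,0],-1]
  ]
}}

```text
time_s: 37.9
tcp_pos: [0.572, -0.0675, 0.0042]
tcp_rot: [-0.001, -0.054, 0.999, 0.0]
force: [-4.2, -0.2, 2.3]
gripper_width: -0.005
grip_force: 2.4
```

Emit:
{"method": "servo_tool", "body": {
  "steps": [
    [[-0.01,0,0],[0,0,0],-1],
    [[-0.015,0,0],[0,0,0],-1],
    [[-0.015,0,0],[0,0,0],-1]
  ]
}}

```text
time_s: 38.2
tcp_pos: [0.5722, -0.0675, 0.004]
tcp_rot: [-0.003, -0.053, 0.999, -0.0]
force: [-16.0, -2.3, 11.8]
gripper_width: -0.001
grip_force: 7.7
```

Run:
```python
from h import *
where()
```

```text
t 38.2 mag [ -20.7 -106.7    4. ] yaw-mag 3.1412 F(mag) [-16.2  -0.6  11.8] w -0.001 g 7.678846288472414 j [-0.24  0.61 -0.31  0.66 -0.   -0.35]
```

Emit:
{"method": "servo_tool", "body": {
  "steps": [
    [[0.05,0,0],[0,0,0],-1],
    [[0.2,0,0],[0,0,0],-1],
    [[0.4,0,0],[0,0,0],0],
    [[0.4,0,-0.3],[0,0,0],0],
    [[0.4,0,-0.6],[0,0,0],0],
    [[0.4,0,-0.6],[0,0,0],0],
    [[0.4,0,-0.6],[0,0,0],0]
  ]
}}

```text
time_s: 38.9
tcp_pos: [0.4991, -0.0766, 0.1279]
tcp_rot: [0.004, -0.054, 0.999, -0.001]
force: [-0.0, -0.9, -0.5]
gripper_width: 0.498
grip_force: 0.0
```

Run:
```python
from h import *
where()
f=grab_frame("top"); g=grab_frame("scene"); im=[]
for q in (f,g):
    x,y=np.round(px(q,m2w(P,np.array([[.02,0.02,0]])))[0]).astype(int)
    im.append(cv2.resize(q["img"][y-35:y+35,x-65:x+65,::-1],None,fx=4,fy=4,interpolation=cv2.INTER_CUBIC))
cv2.imwrite("pics/loaded.png",np.vstack(im))
plan(mw(36,28,120,np.pi),mw(36,28,38,np.pi))
```

```text
t 38.9 mag [ -94.3 -107.9  127.9] yaw-mag 3.1419 F(mag) [-0.1 -0.9 -0.5] w 0.498 g 0.0 j [-0.3   0.33 -0.39  0.84  0.   -0.4 ]
shift [-0.663, 0.675, 0.023] turn [-0.0, 0.001, 0.0] rows>= 4
shift [0.0, 0.0, 0.41] turn [0.0, 0.0, 0.0] rows>= 2
```

View pics/loaded.png

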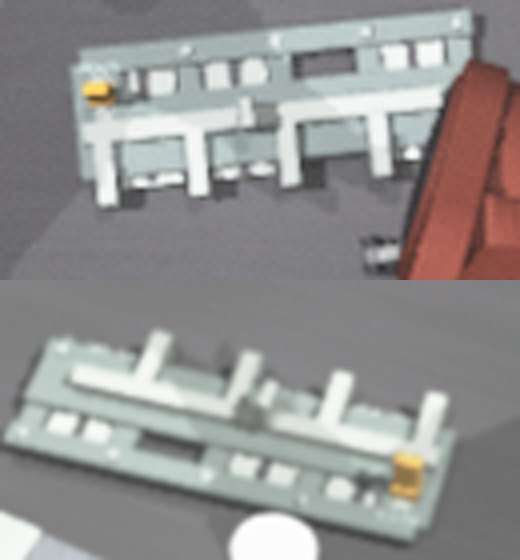

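Windows 1, 3 and 4 show plates, at (412,53), (235,72) and (150,82) in the upper crop, and window 2 is empty. Next, close the gate.

Emit:
{"method": "servo_tool", "body": {
  "steps": [
    [[-0.663,0.675,0.023],[0,0,0],0],
    [[-0.663,0.675,0.023],[0,0,0],0],
    [[-0.663,0.675,0.023],[0,0,0],0],
    [[-0.663,0.675,0.023],[0,0,0],0],
    [[-0.663,0.675,0.023],[0,0,0],0],
    [[-0.663,0.675,0.023],[0,0,0],0],
    [[-0.663,0.675,0.023],[0,0,0],0]
  ]
}}

```text
time_s: 39.7
tcp_pos: [0.6123, 0.072, 0.1184]
tcp_rot: [-0.001, -0.053, 0.999, -0.0]
force: [0.0, -0.3, -0.0]
gripper_width: 0.499
grip_force: 0.0
```

Run:
```python
from h import *
where()
plan(mw(36,28,39,np.pi))
```

```text
t 39.7 mag [ 34.1  27.8 118.4] yaw-mag 3.1414 F(mag) [-0.  -0.3 -0. ] w 0.499 g 0.0 j [-0.    0.54 -0.07  0.96 -0.   -0.11]
shift [-0.01, 0.001, 0.397] turn [0.0, -0.001, -0.0] rows>= 2
```

Emit:
{"method": "servo_tool", "body": {
  "steps": [
    [[-0.005,0,0.2],[0,0,0],0],
    [[-0.005,0,0.3],[0,0,0],0],
    [[-0.005,0,0.38],[0,0,0],0],
    [[-0.005,0,0.385],[0,0,0],0],
    [[-0.005,0,0.385],[0,0,0],0],
    [[-0.005,0,0.385],[0,0,0],-1],
    [[-0.005,0,0.385],[0,0,0],-1],
    [[-0.005,0,0.385],[0,0,0],-1],
    [[-0.005,0,0.385],[0,0,0],-1],
    [[-0.005,0,0.385],[0,0,0],-1],
    [[-0.005,0,0.385],[0,0,0],-1]
  ]
}}

```text
time_s: 40.8
tcp_pos: [0.6152, 0.0726, 0.044]
tcp_rot: [0.001, -0.054, 0.999, -0.0]
force: [-1.6, -1.2, 7.0]
gripper_width: 0.093
grip_force: 60.6
```

Emit:
{"method": "servo_tool", "body": {
  "steps": [
    [[0,-0.03,0],[0,0,0],-1],
    [[0,-0.06,0],[0,0,0],-1],
    [[0,-0.09,0],[0,0,0],-1],
    [[0,-0.12,0],[0,0,0],-1],
    [[0,-0.14,0],[0,0,0],-1],
    [[0,-0.145,0],[0,0,0],-1],
    [[0,-0.145,0],[0,0,0],-1],
    [[0,-0.145,0],[0,0,0],-1]
  ]
}}

```text
time_s: 41.6
tcp_pos: [0.6181, 0.0447, 0.0439]
tcp_rot: [0.001, -0.054, 0.999, 0.001]
force: [-1.9, 3.6, 6.5]
gripper_width: 0.097
grip_force: 60.7
```

Run:
```python
from h import *
where()
```

```text
t 41.6 mag [36.9 -0.  43.9] yaw-mag 3.1423 F(mag) [-1.5  3.8  6.5] w 0.097 g 60.673309564590454 j [-0.05  0.62 -0.15  0.8   0.   -0.15]
```

Emit:
{"method": "servo_tool", "body": {
  "steps": [
    [[0,-0.005,0],[0,0,0],-1],
    [[0,-0.008,0],[0,0,0],-1],
    [[0,-0.008,0],[0,0,0],-1]
  ]
}}

```text
time_s: 41.9
tcp_pos: [0.6181, 0.0447, 0.0439]
tcp_rot: [0.001, -0.054, 0.999, 0.002]
force: [-1.9, 10.7, 6.5]
gripper_width: 0.096
grip_force: 60.7
```

Emit:
{"method": "servo_tool", "body": {
  "steps": [
    [[0,0.006,0],[0,0,0],0],
    [[0,0.006,0],[0,0,0],0],
    [[0,0.006,0],[0,0,0],0],
    [[0,0.006,-0.2],[0,0,0],0],
    [[0,0.006,-0.4],[0,0,0],0],
    [[0,0.006,-0.4],[0,0,0],0],
    [[0,0.006,-0.4],[0,0,0],0]
  ]
}}

```text
time_s: 42.6
tcp_pos: [0.6184, 0.0432, 0.1236]
tcp_rot: [0.001, -0.053, 0.999, -0.0]
force: [-0.2, -0.1, -1.0]
gripper_width: 0.498
grip_force: 0.0
```

Run:
```python
from h import *
where()
plan(mw(64.5,142,120,np.pi/2),mw(64.5,142,38,np.pi/2))
```

```text
t 42.6 mag [ 37.1  -1.5 123.6] yaw-mag 3.1415 F(mag) [-0.2 -0.1 -1. ] w 0.498 g 0.0 j [-0.05  0.54 -0.06  0.97 -0.   -0.15]
shift [-0.137, 0.718, 0.018] turn [0.001, 0.001, 1.0] rows>= 11
shift [0.0, 0.0, 0.41] turn [0.0, 0.0, 0.0] rows>= 2
```

Gate shut: it stalled against its end stop with 10.7 N. Now the catch.

Emit:
{"method": "servo_tool", "body": {
  "steps": [
    [[-0.137,0.718,0.018],[0,0,1],0],
    [[-0.137,0.718,0.018],[0,0,1],0],
    [[-0.137,0.718,0.018],[0,0,1],0],
    [[-0.137,0.718,0.018],[0,0,1],0],
    [[-0.137,0.718,0.018],[0,0,1],0],
    [[-0.137,0.718,0.018],[0,0,1],0],
    [[-0.137,0.718,0.018],[0,0,1],0],
    [[-0.137,0.718,0.018],[0,0,1],0],
    [[-0.137,0.718,0.018],[0,0,1],0],
    [[-0.137,0.718,0.018],[0,0,1],0],
    [[-0.137,0.718,0.018],[0,0,1],0],
    [[-0.137,0.718,0.018],[0,0,1],0],
    [[-0.137,0.718,0.018],[0,0,1],0]
  ]
}}

```text
time_s: 43.9
tcp_pos: [0.6289, 0.189, 0.1179]
tcp_rot: [-0.001, 0.667, 0.745, -0.001]
force: [-0.8, 0.4, -0.5]
gripper_width: 0.503
grip_force: 0.0
```

Run:
```python
from h import *
where()
plan(mw(64.5,142,38,np.pi/2))
```

```text
t 43.9 mag [ 63.1 142.3 117.9] yaw-mag 1.5737 F(mag) [-0.8  0.5 -0.5] w 0.503 g 0.0 j [ 0.18  0.62  0.06  1.02 -0.    1.64]
shift [-0.001, 0.008, 0.4] turn [-0.001, 0.0, 0.002] rows>= 2
```

Emit:
{"method": "servo_tool", "body": {
  "steps": [
    [[0,0.005,0.2],[0,0,0],0],
    [[0,0.005,0.3],[0,0,0],0],
    [[0,0.005,0.38],[0,0,0],0],
    [[0,0.005,0.39],[0,0,0],0],
    [[0,0.005,0.39],[0,0,0],0],
    [[0,0.005,0.39],[0,0,0],-1],
    [[0,0.005,0.39],[0,0,0],-1],
    [[0,0.005,0.39],[0,0,0],-1],
    [[0,0.005,0.39],[0,0,0],-1],
    [[0,0.005,0.39],[0,0,0],-1],
    [[0,0.005,0.39],[0,0,0],-1]
  ]
}}

```text
time_s: 45.0
tcp_pos: [0.6305, 0.1894, 0.0423]
tcp_rot: [0.0, 0.668, 0.744, 0.0]
force: [-3.8, -1.0, 5.6]
gripper_width: 0.096
grip_force: 60.0
```

Run:
```python
from h import *
where()
```

```text
t 45.0 mag [ 64.6 142.5  42.3] yaw-mag 1.5713 F(mag) [-3.9 -0.5  5.6] w 0.096 g 60.046913623809814 j [ 0.18  0.69 -0.03  0.86  0.    1.64]
```

Emit:
{"method": "servo_tool", "body": {
  "steps": [
    [[0,-0.03,0],[0,0,0],-1],
    [[0,-0.06,0],[0,0,0],-1],
    [[0,-0.09,0],[0,0,0],-1],
    [[0,-0.12,0],[0,0,0],-1],
    [[0,-0.14,0],[0,0,0],-1],
    [[0,-0.146,0],[0,0,0],-1],
    [[0,-0.146,0],[0,0,0],-1],
    [[0,-0.146,0],[0,0,0],-1]
  ]
}}

```text
time_s: 45.8
tcp_pos: [0.6019, 0.1864, 0.0422]
tcp_rot: [0.001, 0.668, 0.744, 0.001]
force: [1.7, 0.2, 7.5]
gripper_width: 0.099
grip_force: 60.4
```

Run:
```python
from h import *
where()
```

```text
t 45.8 mag [ 36.  142.6  42.2] yaw-mag 1.5712 F(mag) [1.7 0.1 7.5] w 0.099 g 60.41318714618683 j [ 0.18  0.64 -0.12  0.81  0.    1.65]
```

Originally the catch gripped at world x 0.6015, so I nudge it until it stalls at the locked end.

Emit:
{"method": "servo_tool", "body": {
  "steps": [
    [[0,-0.005,0],[0,0,0],-1],
    [[0,-0.01,0],[0,0,0],-1],
    [[0,-0.015,0],[0,0,0],-1],
    [[0,-0.015,0],[0,0,0],-1]
  ]
}}

```text
time_s: 46.2
tcp_pos: [0.6003, 0.1862, 0.0423]
tcp_rot: [0.001, 0.668, 0.744, 0.002]
force: [7.4, 1.2, 4.1]
gripper_width: 0.093
grip_force: 59.9
```

Run:
```python
from h import *
where()
```

```text
t 46.2 mag [ 34.3 142.6  42.3] yaw-mag 1.5711 F(mag) [7.5 0.4 4.1] w 0.093 g 59.85628545284271 j [ 0.18  0.63 -0.13  0.8   0.    1.65]
```

Emit:
{"method": "servo_tool", "body": {
  "steps": [
    [[0,0.005,0],[0,0,0],0],
    [[0,0.005,0],[0,0,0],0],
    [[0,0.005,0],[0,0,0],0],
    [[0,0.005,-0.2],[0,0,0],0],
    [[0,0.005,-0.4],[0,0,0],0],
    [[0,-0.2,-0.5],[0,0,0],0],
    [[0,-0.5,-0.5],[0,0,0],0],
    [[0.5,-0.9,-0.5],[0,0,0],0],
    [[0.9,-0.9,-0.5],[0,0,0],0],
    [[0.9,-0.9,-0.5],[0,0,0],0],
    [[0.9,-0.9,-0.5],[0,0,0],0],
    [[0.9,-0.9,-0.5],[0,0,0],0]
  ]
}}

```text
time_s: 47.4
tcp_pos: [0.397, 0.3494, 0.141]
tcp_rot: [-0.001, 0.666, 0.746, -0.0]
force: [0.4, -0.4, 0.9]
gripper_width: 0.504
grip_force: 0.0
```

Run:
```python
from h import *
where()
f=grab_frame("top"); save(f,"final_top",k=1.4); g=grab_frame("scene"); im=[]
for q in (f,g):
    x,y=np.round(px(q,m2w(P,np.array([[.04,0.0,0]])))[0]).astype(int)
    im.append(cv2.resize(q["img"][y-38:y+38,x-65:x+65,::-1],None,fx=4,fy=4,interpolation=cv2.INTER_CUBIC))
cv2.imwrite("pics/final.png",np.vstack(im))
```

```text
t 47.4 mag [-150.4  326.5  141. ] yaw-mag 1.5764 F(mag) [ 0.4 -0.5  0.9] w 0.504 g 0.0 j [ 0.58  0.37 -0.29  0.91  0.    2.04]
```

View pics/final.png

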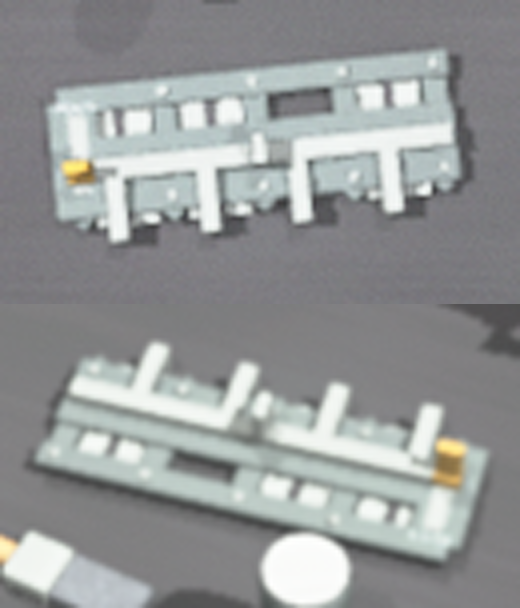

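View pics/final_top.png

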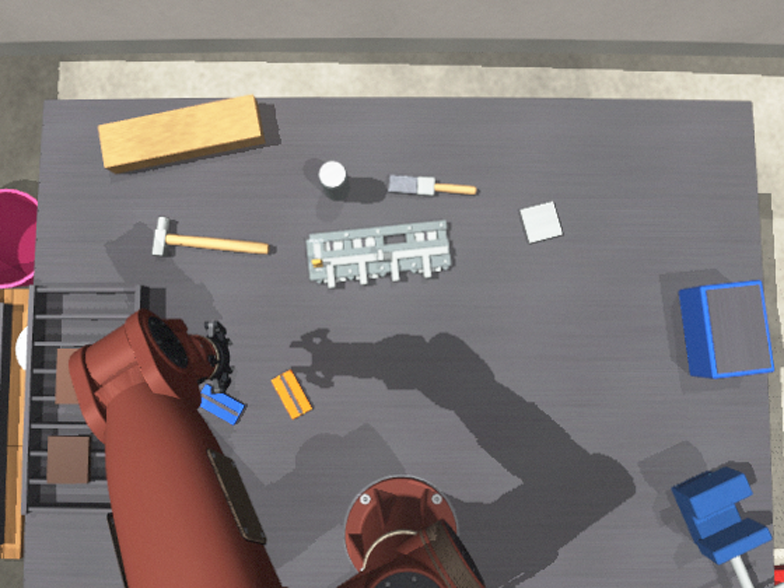

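The final pictures show the gate shut and the brass catch back at the bar's end (78,172). Plates show in windows 1, 3 and 4. No grey plate is left on the bench and everything else is where it was.

```bash
python3 -c "
from bench import *
print(sign_off())"
```

```text
the job is handed in; nothing more can be done
None
```

The three plates on the bench are fully home in slots 1, 3 and 4; the gate is shut, the catch is pushed back to locked, and the job is handed in.

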